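# Load the screw feed's index head and take up its slack

## Task

Set up the screw feed for the next batch: lower every steel index plate on the bench, in any order, over the carriage's central shaft and its anti-rotation pin, then close the stack with the green cover flange, boss up, all fully home and flat on one another. Then take up the feed's slack with the sprung gauge: draw its black tab out until the red band stands half out of the housing mouth, hold it there for two seconds without ever drawing it clearly past the band, and let it go back home. Leave the whistle tube, fipple plug, honing stone and scribe where they are.

Things in the scene. Friction and masses are not known exactly. Their poses are not given: they have to be found in the camera images.
- feed: screw feed, bolted down: grey bed 130 x 230 x 16 mm (y -155 to +75), brass knob at x +30, y +86 to +108 (not used), steel carriage 90 x 34 mm, flat top 60 mm high, aluminium gauge housing 100 x 40 mm, 50 mm high, centred at x +15, y -115. Origin: on the bench under the upright shaft; z up; +x points from shaft to anti-rotation pin; the gauge is drawn out along -x
- seat (a point): centre of the carriage's flat top, 60 mm above the bench, on the axis of the upright steel shaft: 12 mm diameter, rises 64 mm above this point, its top 10 mm tapered to 7 mm. Axes as feed
- pin_foot (a point): foot of the anti-rotation pin on the carriage top, 28 mm from seat along feed +x: upright steel, 7 mm diameter, rises 54 mm, its top 5 mm tapered (so the shaft enters a part 10 mm sooner than the pin)
- gauge (a joint): how far the sprung gauge is drawn out of its housing, m: 0 home, stop at 0.060. The 8 mm red band across the steel blade starts to show at the mouth at 0.031, is half out at 0.035, wholly out at 0.039. A spring (80 N/m; 1.6 N at home, 4.4 N at the band) pulls it home when released
- gauge_tab (a point): top centre of the gauge's black upright pull tab: 20 mm along the pull, 12 mm across it (feed y), top 90 mm above the bench and 40 mm above the housing, at home 30 mm in front of the housing mouth. It moves along feed -x as the gauge is drawn out. Pinch it across its 12 mm from above
- gauge_mouth (a point): mouth of the gauge housing, where the blade comes out; does not move
- cover: green cover flange 90 x 50 mm, 8 mm thick, 0.18 kg, with a square aluminium boss 30 x 30 mm on top at its middle (boss top 26 mm above the underside). Origin: centre of underside, on the axis of the 15 mm round hole through flange and boss; x along its length, z up; pin slot 10.5 by 9 mm, 28 mm along +x, as on the plates. Grip it by the boss, across y
- cover_pinhole (a point): centre of the cover's anti-rotation slot, at its underside
- whistle: pitted brass whistle tube, 13 mm diameter, 200 mm long, lying; leave alone
- fipple: small yew wood fipple plug, 15 mm diameter, 32 mm long, lying; leave alone
- stone: grey stone honing block 100 x 45 x 22 mm; leave alone
- scribe: bent steel scribe with a wooden grip, 150 mm long, lying; leave alone
- plate1: steel index plate 90 x 36 mm, 10 mm thick, 0.2 kg, flat on the bench (may be absent). Origin: centre of underside, on the axis of its central 15 mm round through-hole; x along its length, z up. A 10.5 (x) by 9 mm slot for the pin goes through it 28 mm along +x; dots mark the other end. Grip it by its edges across the 36 mm, at the middle. Plates stack 10 mm apart.
- plate1_pinhole (a point): centre of plate1's anti-rotation slot, at its underside
- plate2: steel index plate 90 x 36 mm, 10 mm thick, 0.2 kg, flat on the bench (may be absent). Origin: centre of underside, on the axis of its central 15 mm round through-hole; x along its length, z up. A 10.5 (x) by 9 mm slot for the pin goes through it 28 mm along +x; dots mark the other end. Grip it by its edges across the 36 mm, at the middle. Plates stack 10 mm apart.
- plate2_pinhole (a point): centre of plate2's anti-rotation slot, at its underside
- plate3: steel index plate 90 x 36 mm, 10 mm thick, 0.2 kg, flat on the bench (may be absent). Origin: centre of underside, on the axis of its central 15 mm round through-hole; x along its length, z up. A 10.5 (x) by 9 mm slot for the pin goes through it 28 mm along +x; dots mark the other end. Grip it by its edges across the 36 mm, at the middle. Plates stack 10 mm apart.
- plate3_pinhole (a point): centre of plate3's anti-rotation slot, at its underside
- plate4: steel index plate 90 x 36 mm, 10 mm thick, 0.2 kg, flat on the bench (may be absent). Origin: centre of underside, on the axis of its central 15 mm round through-hole; x along its length, z up. A 10.5 (x) by 9 mm slot for the pin goes through it 28 mm along +x; dots mark the other end. Grip it by its edges across the 36 mm, at the middle. Plates stack 10 mm apart.
- plate4_pinhole (a point): centre of plate4's anti-rotation slot, at its underside
Things that resemble listed ones, but are neither listed nor needed, are in the scene too. What is shaped like the plate1 but brown is not meant.

How it is judged:
By the outcome, as a careful person would: the job done as asked, in the order asked, and still so for the second after the job is handed in, with the robot touching nothing.
Of plate1, plate2, plate3, plate4 only 3 to 4 are there at a start; the rules pass over those that are not, and their reading is None.
At some moment in a run one of plate1, plate2, plate3, plate4, cover may be knocked a few centimetres aside while the robot is not near it.
It also fails if it takes over 208 s, if anything falls off the work surface, if the arm or the gripper's body presses on something with over 40 N, if the wrist force passes 120 N, or if a joint passes its speed limit or range.

## Robot

A 7-joint arm with a two-finger parallel gripper is mounted at the origin on the work surface. World frame = base frame: x ahead of the robot, y to its left, z up, the work surface at z = 0. Lengths are in mm, angles in rad, forces in N, time in s.
With the tool pointing down it reaches from about 425 to 950 mm from the base axis. Payload 4.7 kg.
Tool frame: the origin (TCP) lies on the centre line of the jaws, within the pads' length; the fingertips stand 14 mm ahead of it and the grasp point (between the pads) lies 5 mm behind it; x points along the fingers, y is the direction in which the jaws open and shut, and the axes are right-handed (so a half turn about x gives the same grasp; the last joint's range is limited). The gripper opens to 87 mm and grips with 3 to 60 N. Pads are 19 mm wide; open, the fingers measure 117 mm over their backs; the gripper's body (75 mm by 190 mm) begins 51 mm behind the grasp point.
Start: joints at [1.229, 0.469, -0.049, 1.532, 0.024, 1.141, -0.082], TCP at [207.76, -642.249, 236.573] pointing down, gripper open.
Joint ranges: [-2.59, 2.59], [-0.33, 1.99], [-1.39, 1.29], [0.1, 2.45], [-1.04, 4.18], [0.21, 1.99], [-2.66, 2.66]. Speed limits (rad/s): [2.57, 2.57, 3.14, 3.14, 3.14, 3.14, 3.14].

## Interface

Orientations are given as a unit quaternion [w, x, y, z].
In Python, from plant import read_state, get_image, hand_in gives the robot as it stands.
- The arm moves only by the tool send_rows, never from a script. Its argument "targets" is a list of rows, each an object with "dp": the shift along the tool's x, y, z in mm, a list of three; "rot": the turn, a rotation vector about the tool's x, y, z in degrees, a list of three. In form: [{"dp": [x, y, z], "rot": [ax, ay, az]}, ...]. A call has 1 to 12 rows; each row shifts and turns the commanded pose from where the row before left it, along the tool's axes as they then stand; what a row does not reach is not made up. A row lasts 1/10 s, in which the tool goes at most 50 mm and 8.59 degrees, less where a joint would pass 70% of its speed; a pose out of reach is approached as far as the arm can. A call is refused whole if a number of a shift passes 50 or a number of a turn 8.59, either way. A call with a gripper value outside its range is refused whole. "grip" is the opening in per cent of the stroke, from 0 (shut) to 100 (fully open), set as the call begins (left out, the last holds). The fingers move at their own pace and stop on an object; the grip force is fixed at half the most. Time passes only in rows, so rows that do not move let the fingers close. It gives the time, the measured TCP pose, the force and the opening at its end, in the units of the state.
- read_state(): the state, without advancing time (a new reading comes with each control period).
- get_image(name): name is "scene" or "side" or "wrist"; returns a dict with "frame" (480x640x3 uint8, red, green, blue), "fx", "fy", "cx", "cy" (pixels), "cam_to_world" (4x4, takes a point from camera to world coordinates); the wrist camera has in their place "tool_from_camera" (4x4, takes a point from camera to tool coordinates, whose origin is the TCP and whose axes are the tool frame's). Camera axes: x right, y down, z forward; pixel columns grow to the right and rows downward; lengths in mm; the calibration is good to about 2 mm. A picture is of the moment at which its call begins: read the wrist's pose just before it. There is no depth.
- hand_in(): hands the job in, once; it reports no verdict.
The state is a dict: "t": time; "joint_positions": joint angles; "dq": joint speeds; "effort": joint torques, N m; "position": TCP position; "ee_rot": TCP orientation; "wrist_force": force on the tool from outside, world axes, zero at the start; "ft_torque": the same for the moment, N m; "gripper_width": opening from 0.0 (shut) to 1.0 (fully open).
Only numpy, scipy, OpenCV 4.12 (cv2) and the standard library are available. Lean on these libraries where they do the work, as an engineer would, in place of code of your own. Each camera call takes 0.05 s, during which the arm holds its last target.

## Working session

There is one attempt and no reset: what is moved stays moved. The work goes in short steps, Python scripts to look and compute and a tool call to move; the robot and the scene stay as the last step left them, time stands still between calls to the robot, and variables do not carry over. Pictures are saved under pics/ and viewed, and the job is handed in when it is done.

Besides the shell and the picture viewer there is one more tool, called as name([rows], argument=value, ...), one row to a line, values as JSON. send_rows: Moves the arm, as the interface text tells. Its arguments: {"type":"object","properties":{"targets":{"type":"array"},"grip":{"type":"number"}},"required":["targets"]}

```bash
ls; mkdir -p pics; python3 - <<'E'
from plant import *
import cv2
s=read_state();print(s)
for n in("scene","side","wrist"):
    g=get_image(n);cv2.imwrite(f"pics/{n}0.png",g["frame"][:,:,::-1])
    print(n,{k:v for k,v in g.items() if k!="frame"})
E
```

```text
pics
{'t': 0.0, 'joint_positions': array([ 1.2290989 ,  0.46943933, -0.04855985,  1.53369875,  0.02412956,
        1.14100577, -0.0822612 ]), 'dq': array([ 1.52671641e-04,  1.79172532e-03, -8.88081685e-04,  4.21189057e-04,
       -2.96408607e-04,  2.79421472e-05, -6.59108494e-04]), 'effort': array([-4.86394413e-05, -5.07981205e+01, -8.05011112e-02, -2.36156899e+01,
       -6.12014579e-02,  3.79849970e-02,  1.90382721e-04]), 'position': array([ 207.51656768, -641.70238553,  235.49869656]), 'ee_rot': array([-0.10947958, -0.69832473, -0.11083692,  0.69862148]), 'wrist_force': array([0.90416796, 0.62919728, 0.60095497]), 'ft_torque': array([ 0.02640855, -0.03193936,  0.05671347]), 'gripper_width': 1.0026681448495396}
scene {'fx': 476.5175285182032, 'fy': 476.5175285182032, 'cx': 320.2732733814118, 'cy': 233.07038482974832, 'cam_to_world': array([[ 8.65659882e-01,  3.82244246e-01, -3.23299095e-01,
         9.47322872e+02],
       [ 5.00624963e-01, -6.57381227e-01,  5.63226925e-01,
        -6.04618903e+02],
       [ 2.75949607e-03, -6.49414551e-01, -7.60429567e-01,
         8.85120849e+02]
[... 323 characters left out ...]
6.81433078e-01, -7.00944480e-01,
         6.99296505e+02],
       [-2.15334927e-03, -7.17337262e-01, -6.96722768e-01,
         7.77193395e+02],
       [ 0.00000000e+00,  0.00000000e+00,  0.00000000e+00,
         1.00000000e+00]])}
wrist {'fx': 337.8870312590533, 'fy': 337.8870312590533, 'cx': 319.0091834493318, 'cy': 236.99614525597886, 'tool_from_camera': array([[ 3.61009066e-04, -2.63052318e-01,  9.64781503e-01,
        -1.49499262e+02],
       [ 9.99999911e-01,  3.07143093e-04, -2.90443309e-04,
         4.78551000e-01],
       [-2.19924189e-04,  9.64781521e-01,  2.63052405e-01,
        -7.32528915e+01],
       [ 0.00000000e+00,  0.00000000e+00,  0.00000000e+00,
         1.00000000e+00]])}
```

View pics/scene0.png

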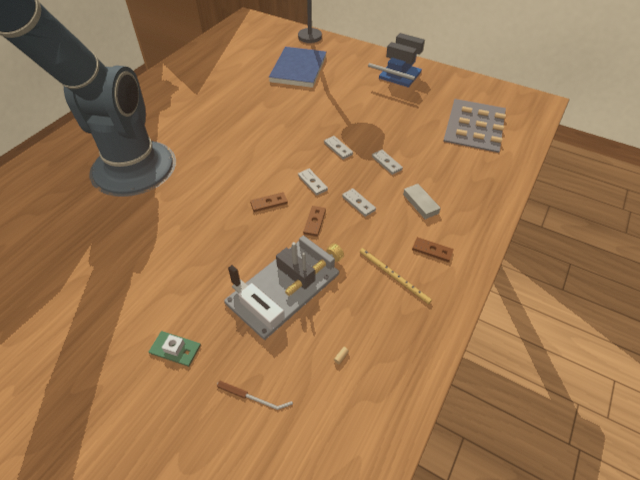

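View pics/side0.png

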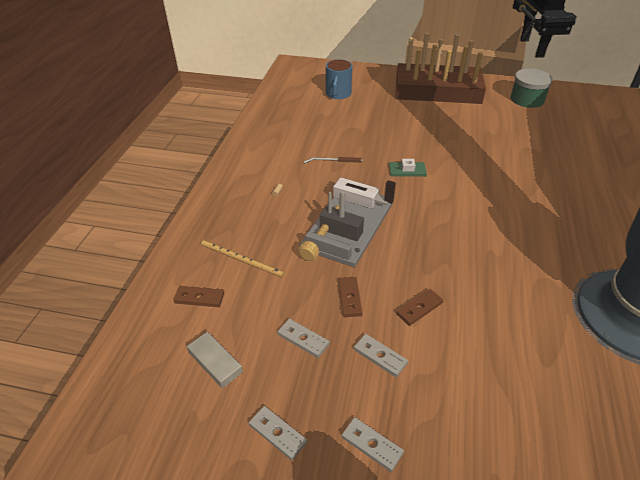

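View pics/wrist0.png

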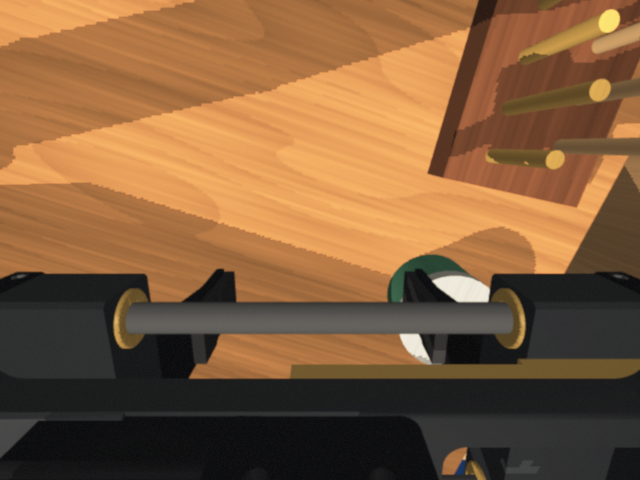

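```bash
cat > h.py <<'E'
import numpy as np,cv2,time
from plant import *
from scipy.spatial.transform import Rotation as R
def Rq(q): return R.from_quat([q[1],q[2],q[3],q[0]])
def ray(g,uv,M):
    d=np.array([(uv[0]-g["cx"])/g["fx"],(uv[1]-g["cy"])/g["fy"],1.]);return M[:3,3],M[:3,:3]@d
def onz(g,uv,z,M=None):
    M=g["cam_to_world"] if M is None else M
    o,d=ray(g,uv,M);return o+d*(z-o[2])/d[2]
def proj(g,P,M=None):
    M=g["cam_to_world"] if M is None else M
    p=(np.atleast_2d(P)-M[:3,3])@M[:3,:3];return np.c_[g["fx"]*p[:,0]/p[:,2]+g["cx"],g["fy"]*p[:,1]/p[:,2]+g["cy"]]
def toolM(s):
    T=np.eye(4);T[:3,:3]=Rq(s["ee_rot"]).as_matrix();T[:3,3]=s["position"];return T
def wrist():
    s=read_state();g=get_image("wrist");return g,toolM(s)@g["tool_from_camera"],s
def crop(f,x0,y0,x1,y1,name,k=None):
    k=k or min(800/(x1-x0),600/(y1-y0))
    c=cv2.resize(f[y0:y1,x0:x1,::-1],None,fx=k,fy=k,interpolation=cv2.INTER_CUBIC)
    for x in range((x0+9)//10*10,x1,10):
        cv2.line(c,(int((x-x0)*k),0),(int((x-x0)*k),(12 if x%50==0 else 5)),(0,0,255),1)
        if x%20==0:cv2.putText(c,str(x),(int((x-x0)*k),22),0,.4,(0,0,255),1)
    for y in range((y0+9)//10*10,y1,10):
        cv2.line(c,(0,int((y-y0)*k)),(8,int((y-y0)*k)),(0,0,255),1)
        if y%20==0:cv2.putText(c,str(y),(10,int((y-y0)*k)),0,.4,(0,0,255),1)
    cv2.imwrite("pics/"+name,c)
def blobs(g,mask,z,M=None,amin=60):
    n,l,st,c=cv2.connectedComponentsWithStats(mask.astype(np.uint8))
    for i in range(1,n):
        if st[i,4]<amin: continue
        cs,_=cv2.findContours((l==i).astype(np.uint8),0,1)
        P=np.array([onz(g,p,z,M)[:2] for p in cs[0][:,0,:].astype(float)],np.float32)
        print(i,st[i].tolist(),c[i].round(1).tolist(),"rect",[np.round(v,1).tolist() if not np.isscalar(v) else round(v,1) for v in cv2.minAreaRect(P)])
E
python3 - <<'E'
from h import *
a=cv2.imread("pics/scene0.png")[:,:,::-1];b=cv2.imread("pics/side0.png")[:,:,::-1]
crop(a,240,120,460,280,"c1.png");crop(a,140,220,360,385,"c2.png");crop(b,170,270,430,465,"c3.png");crop(b,290,140,440,270,"c4.png")
E
```

```text
(no output)
```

View pics/c1.png

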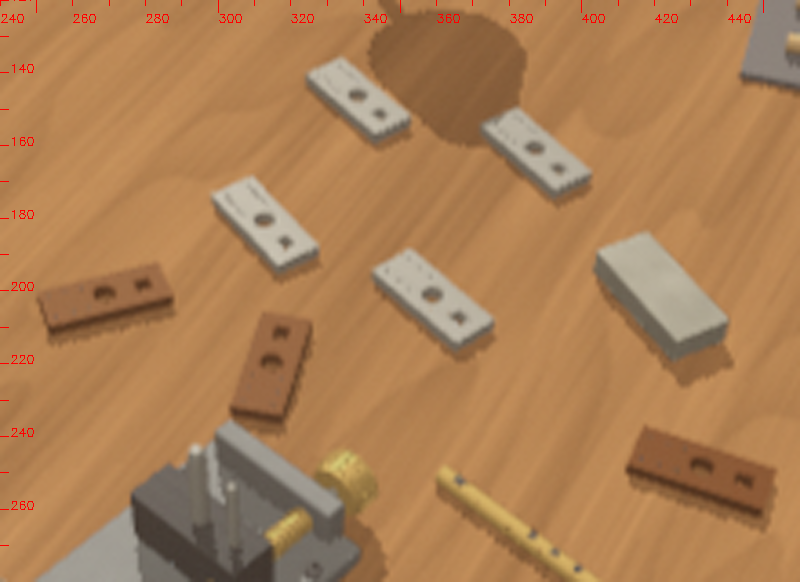

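View pics/c2.png

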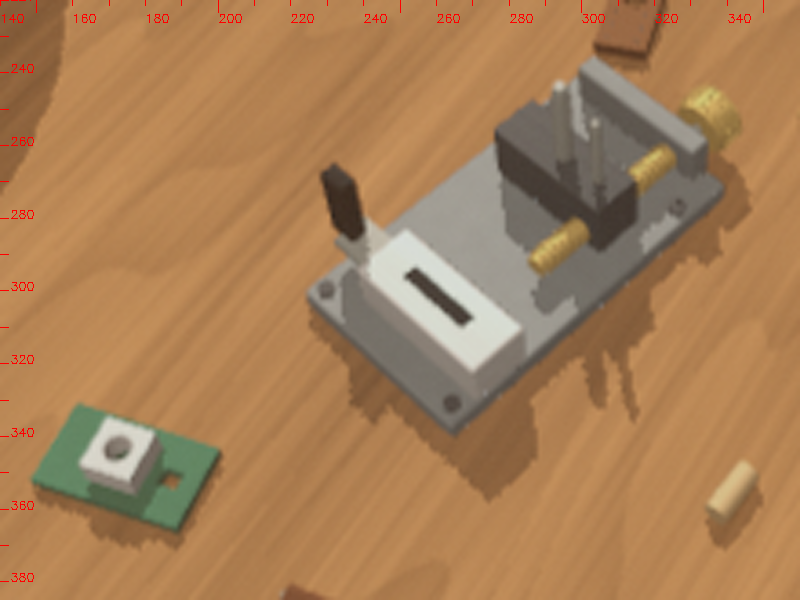

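View pics/c3.png

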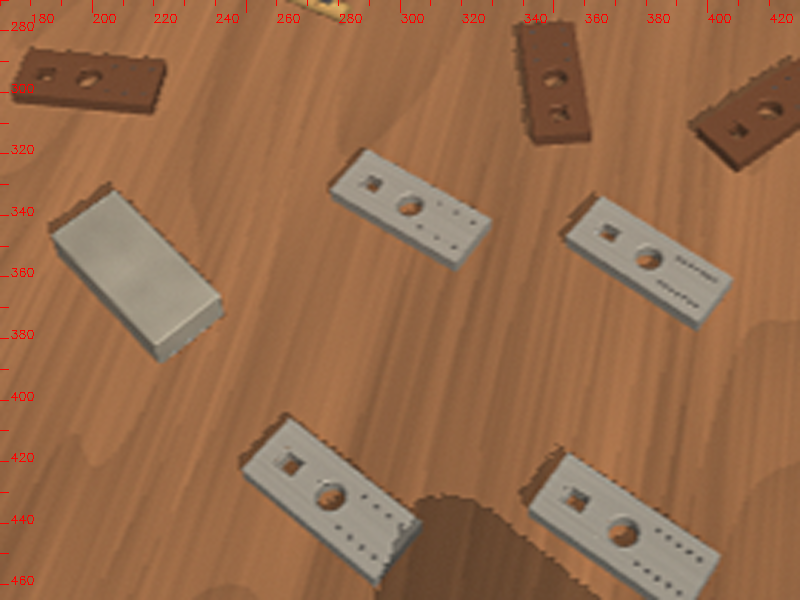

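View pics/c4.png

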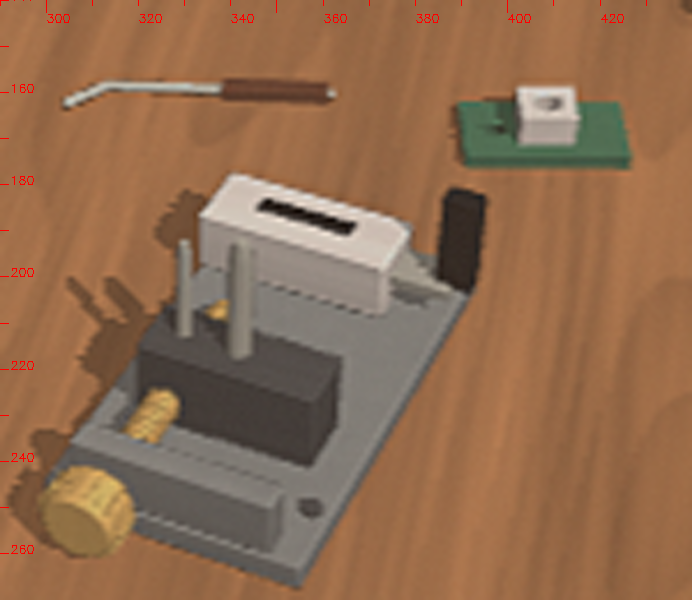

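```bash
python3 - <<'E'
from h import *
a=get_image("scene");b=get_image("side")
D={"A":[(358.8,201.1),(303.2,336.9),10],"As":[(366.5,207.5),(290.6,329.5),10],
"B":[(312.6,180.2),(380.9,354.2),10],"Bs":[(318.9,186.8),(367.6,345.4),10],
"C":[(387.1,160.7),(277.6,431.2),10],"Cs":[(393.7,166.5),(264.2,420.5),10],
"D":[(338.5,146.1),(372.8,442.9),10],"Ds":[(344.8,151.4),(357.5,432.2),10],
"cov":[(172.2,342.9),(408.5,162.1),26],"covs":[(187,351.7),(397.3,167.5),8],
"shtop":[(294,243.1),(342.7,192.9),124],"shfoot":[(295.7,266.2),(342.2,216.9),60],
"pintop":[(304.2,253.3),(329.9,192.2),114],"pinfoot":[(305,272),(330.1,212.6),60]}
for k,(u,v,z) in D.items():
    p=onz(a,u,z);q=onz(b,v,z);print(k,p.round(1)[:2],q.round(1)[:2],((p+q)/2).round(1)[:2])
for n in["A","B","C","D","cov"]:
    f=lambda k:(onz(a,D[k][0],D[k][2])+onz(b,D[k][1],D[k][2]))[:2]/2
    d=f(n+"s")-f(n);print(n,np.hypot(*d),np.degrees(np.arctan2(d[1],d[0])))
d=f=None
E
```

```text
A [606.7 186.5] [604.2 190.4] [605.5 188.4]
As [633.8 176.1] [630.6 179.6] [632.2 177.8]
B [464.7 193.8] [462.5 197. ] [463.6 195.4]
Bs [491.9 180.4] [488. 184.] [490.  182.2]
C [603.4 365.6] [600.6 368.4] [602. 367.]
Cs [629.2 352.8] [626.2 356.1] [627.7 354.4]
D [456.5 353.1] [453.2 355.6] [454.9 354.4]
Ds [483.1 341.5] [478.9 344. ] [481.  342.7]
cov [ 471.8 -363.1] [ 470.4 -359.4] [ 471.1 -361.2]
covs [ 500.4 -357.9] [ 496.3 -355.8] [ 498.4 -356.9]
shtop [590.5 -91.7] [587.6 -88.1] [589.  -89.9]
shfoot [ 597.7 -101.1] [587.1 -86.7] [592.4 -93.9]
pintop [618.3 -97.4] [615.9 -96.9] [617.1 -97.1]
pinfoot [ 623.  -104.1] [614.9 -94.8] [618.9 -99.5]
A 28.791432702177183 -21.574788243387644
B 29.50170478712574 -26.60545537632088
C 28.58019493092261 -26.05648980296439
D 28.60558958646369 -23.940777906271485
cov 27.5830428751194 9.080536341399823
```

```bash
cat > fit.py <<'E'
from h import *
from scipy.optimize import least_squares
a=get_image("scene");b=get_image("side")
S={(-35,-95,50):(405,231),(65,-95,50):(521,328),(65,-135,50):(473,373),(-45,-17,60):(497,135),(45,-17,60):(592,214),(45,17,60):(635,182),(0,0,124):(560,84),(28,0,114):(597,121)}
T={(65,-135,50):(238,174),(65,-95,50):(200,216),(-35,-95,50):(388,272),(-35,-135,50):(412,222),(45,17,60):(138,347),(-45,17,60):(315,405),(-45,-17,60):(342,357),(0,0,124):(243,244),(28,0,114):(184,241)}
S={k:(140+x/3.636,220+y/3.636) for k,(x,y) in S.items()}
T={k:(290+x/4.615,140+y/4.615) for k,(x,y) in T.items()}
def res(p,g,D):
    P=np.array(list(D),float);c,s=np.cos(p[2]),np.sin(p[2])
    W=np.c_[p[0]+c*P[:,0]-s*P[:,1],p[1]+s*P[:,0]+c*P[:,1],P[:,2]]
    return (proj(g,W)-np.array(list(D.values())))
for g,D in((a,S),(b,T)):
    r=least_squares(lambda p:res(p,g,D).ravel(),[590,-90,-.25],loss="soft_l1")
    print(r.x[:2].round(1),np.degrees(r.x[2]).round(2));print(res(r.x,g,D).round(1).tolist())
r=least_squares(lambda p:np.r_[res(p,a,S).ravel(),res(p,b,T).ravel()],[590,-90,-.25],loss="soft_l1");print(r.x[:2],np.degrees(r.x[2]))
E
python3 fit.py
```

```text
[591.  -93.4] -13.47
[[0.1, -1.3], [0.9, 0.2], [-0.5, 0.5], [-1.7, -1.5], [1.4, 0.1], [0.7, -0.6], [-0.3, 0.7], [-0.7, 0.9]]
[588.  -88.1] -13.76
[[-0.9, -0.9], [0.0, -0.4], [-0.1, -0.3], [1.3, 0.3], [-0.7, -0.1], [0.0, -0.0], [0.6, 0.4], [-0.2, 0.0], [0.1, 0.7]]
[589.43480154 -91.17225342] -13.895741317461185
```

```bash
cat >> h.py <<'E'
def plan(x,y,z,head,yaxis=False):
    """head: world heading deg of tool -z (image up). prints turn (tool rotvec deg) then dp after turn"""
    s=read_state();T=toolM(s)
    h=np.radians(head);zt=-np.array([np.cos(h),np.sin(h),0]);xt=np.array([0,0,-1.]);yt=np.cross(zt,xt)
    Rt=np.c_[xt,yt,zt]
    rv=np.degrees(R.from_matrix(T[:3,:3].T@Rt).as_rotvec())
    d=np.array([x,y,z])-T[:3,3]
    zc=-T[:3,2];print("t",round(s["t"],2),"pos",T[:3,3].round(1),"head",np.degrees(np.arctan2(zc[1],zc[0])).round(2),"q7",s["joint_positions"][6].round(2),"grip",round(s["gripper_width"],3),"F",s["wrist_force"].round(1))
    print("turn",rv.round(2),"dp after turn",(Rt.T@d).round(1))
E
python3 - <<'E'
from h import *
plan(605,188,236,-21.6)
E
```

```text
t 0.35 pos [ 207.7 -642.1  236.3] head 17.92 q7 -0.08 grip 1.001 F [-0.2  0.7 -0.4]
turn [3.952e+01 1.000e-02 2.000e-02] dp after turn [ 3.000e-01 -9.181e+02 -6.380e+01]
```

```bash
python3 - <<'E'
from h import *
plan(633,177,140,158.4)
E
```

```text
t 0.35 pos [ 207.7 -642.1  236.3] head 17.92 q7 -0.08 grip 1.001 F [-0.2  0.7 -0.4]
turn [-1.4048e+02 -3.0000e-02  1.0000e-02] dp after turn [ 96.3 918.2  93.9]
```

send_rows([
  {"dp": [0, -33, -33], "rot": [0, 0, 0]},
  {"dp": [0, -33, -33], "rot": [0, 0, 0]},
  {"dp": [0, -33, -33], "rot": [0, 0, 0]},
  {"dp": [0, -33, -33], "rot": [0, 0, 0]},
  {"dp": [0, -33, -33], "rot": [0, 0, 0]},
  {"dp": [0, -33, -33], "rot": [0, 0, 0]},
  {"dp": [0, -33, -33], "rot": [0, 0, 0]},
  {"dp": [0, -33, -33], "rot": [0, 0, 0]},
  {"dp": [0, -33, -33], "rot": [0, 0, 0]},
  {"dp": [0, -33, -33], "rot": [0, 0, 0]},
  {"dp": [0, -33, -33], "rot": [0, 0, 0]},
  {"dp": [0, -33, -33], "rot": [0, 0, 0]},
], grip=100)

```text
t: 1.55
position: [463.3, -141.9, 237.0]
ee_rot: [0.11, 0.699, 0.11, -0.698]
wrist_force: [0.2, -1.2, 0.2]
gripper_width: 1.0
```

send_rows([
  {"dp": [0, -33, -33], "rot": [0, 0, 0]},
  {"dp": [0, -33, -33], "rot": [0, 0, 0]},
  {"dp": [0, -33, -33], "rot": [0, 0, 0]},
  {"dp": [0, -33, -33], "rot": [0, 0, 0]},
  {"dp": [0, -33, -33], "rot": [0, 0, 0]},
  {"dp": [0, -33, -33], "rot": [0, 0, 0]},
  {"dp": [0, -33, -33], "rot": [0, 0, 0]},
  {"dp": [0, -20, -25], "rot": [0, 0, 0]},
  {"dp": [0, 0, 0], "rot": [-8, 0, 0]},
  {"dp": [0, 0, 0], "rot": [-8, 0, 0]},
  {"dp": [0, 0, 0], "rot": [-8, 0, 0]},
  {"dp": [0, 0, 0], "rot": [-8, 0, 0]},
])

```text
t: 2.75
position: [629.0, 174.0, 236.4]
ee_rot: [-0.3, -0.64, -0.3, 0.64]
wrist_force: [-0.1, 0.4, 0.4]
gripper_width: 0.999
```

```bash
python3 - <<'E'
from h import *
plan(633,177,140,158.4);print(read_state()["joint_positions"].round(2))
E
```

```text
t 2.75 pos [629.  174.  236.4] head 50.25 q7 -1.27 grip 0.999 F [-0.1  0.4  0.4]
turn [-1.0815e+02  2.0000e-02  1.0000e-02] dp after turn [96.4  4.3  2.6]
[ 0.08  0.5  -0.6   1.57  0.3   1.17 -1.27]
```

send_rows([
  {"dp": [10, 0, 0], "rot": [-8.5, 0, 0]},
  {"dp": [10, 0, 0], "rot": [-8.5, 0, 0]},
  {"dp": [10, 0, 0], "rot": [-8.5, 0, 0]},
  {"dp": [10, 0, 0], "rot": [-8.5, 0, 0]},
  {"dp": [10, 0, 0], "rot": [-8.5, 0, 0]},
  {"dp": [10, 0, 0], "rot": [-8.5, 0, 0]},
  {"dp": [10, 0, 0], "rot": [-8.5, 0, 0]},
  {"dp": [10, 0, 0], "rot": [-8.5, 0, 0]},
  {"dp": [10, 0, 0], "rot": [-8.5, 0, 0]},
  {"dp": [6, 0, 0], "rot": [-8.5, 0, 0]},
  {"dp": [0, 0, 0], "rot": [-8.5, 0, 0]},
  {"dp": [0, 0, 0], "rot": [-8.5, 0, 0]},
])

```text
t: 3.95
position: [629.1, 173.6, 140.1]
ee_rot: [0.686, 0.169, 0.687, -0.17]
wrist_force: [0.5, 0.4, 0.3]
gripper_width: 0.999
```

send_rows([
  {"dp": [0, 4, 2], "rot": [-6, 0, 0]},
  {"dp": [0, 0, 0], "rot": [0, 0, 0]},
  {"dp": [0, 0, 0], "rot": [0, 0, 0]},
])

```text
t: 4.25
position: [632.7, 176.4, 140.4]
ee_rot: [0.694, 0.136, 0.694, -0.136]
wrist_force: [1.0, -0.6, 0.2]
gripper_width: 1.002
```

```bash
python3 - <<'E'
from h import *
plan(633,177,140,158.4);print(read_state()["joint_positions"].round(2))
g,M,s=wrist();cv2.imwrite("pics/w1.png",g["frame"][:,:,::-1])
E
```

```text
t 4.25 pos [632.7 176.4 140.4] head 157.77 q7 0.33 grip 1.002 F [ 1.  -0.6  0.2]
turn [-0.63 -0.01  0.01] dp after turn [0.4 0.7 0.1]
[ 0.29  0.74 -0.97  1.64  0.66  1.13  0.33]
```

View pics/w1.png

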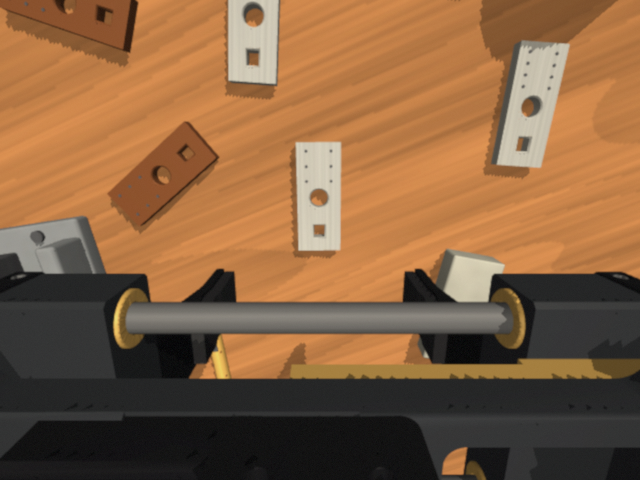

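```bash
cat >> h.py <<'E'
def plates(name,z=10,M=None,g=None,s=None):
    if g is None: g,M,s=wrist()
    hsv=cv2.cvtColor(g["frame"],cv2.COLOR_RGB2HSV)
    m=((hsv[:,:,1]<45)&(hsv[:,:,2]>150)).astype(np.uint8);m[268:]=0
    n,l,st,c=cv2.connectedComponentsWithStats(m)
    for i in range(1,n):
        if st[i,4]<1500: continue
        cs,hi=cv2.findContours((l==i).astype(np.uint8),cv2.RETR_CCOMP,1)
        k=np.argmax([len(q) for q in cs])
        P=np.array([onz(g,p,z,M)[:2] for p in cs[k][:,0,:].astype(float)],np.float32)
        rc=cv2.minAreaRect(P)
        hs=[]
        for q in cs:
            A=cv2.contourArea(q)
            if q is cs[k] or A<40: continue
            mm=cv2.moments(q);hs.append((A,onz(g,(mm["m10"]/mm["m00"],mm["m01"]/mm["m00"]),z,M)[:2]))
        hs.sort(key=lambda t:-t[0])
        (w,h)=rc[1];ang=rc[2]+(0 if w>h else 90)
        print("blob px",c[i].round(0),"rect c",np.round(rc[0],1),"size",np.round(rc[1],1),"axis",round(ang%180,2),"holes",[(round(a),p.round(1).tolist()) for a,p in hs[:3]])
        if len(hs)>1:
            d=hs[1][1]-hs[0][1];print("   slot dir",np.degrees(np.arctan2(d[1],d[0])).round(2),"dist",np.hypot(*d).round(1))
    if name: crop(g["frame"],220,120,420,270,name)
E
python3 - <<'E'
from h import *
plates("w1c.png")
E
```

```text
blob px [253.  43.] rect c [480.4 186.1] size [35.6 55.7] axis 153.94 holes [(477, [464.6, 193.6]), (262, [489.9, 181.5])]
   slot dir -25.55 dist 28.1
blob px [532. 103.] rect c [603.2 366.8] size [35.7 89.3] axis 153.87 holes [(386, [602.8, 366.8]), (212, [628.1, 354.4])]
   slot dir -26.07 dist 28.1
blob px [318. 194.] rect c [607.  186.8] size [34.7 88.9] axis 158.51 holes [(285, [606.2, 187.3]), (158, [632.1, 177.0])]
   slot dir -21.88 dist 27.9
blob px [ 34. 239.] rect c [554.4 -51.7] size [73.6 37. ] axis 76.58 holes []
```

View pics/w1c.png

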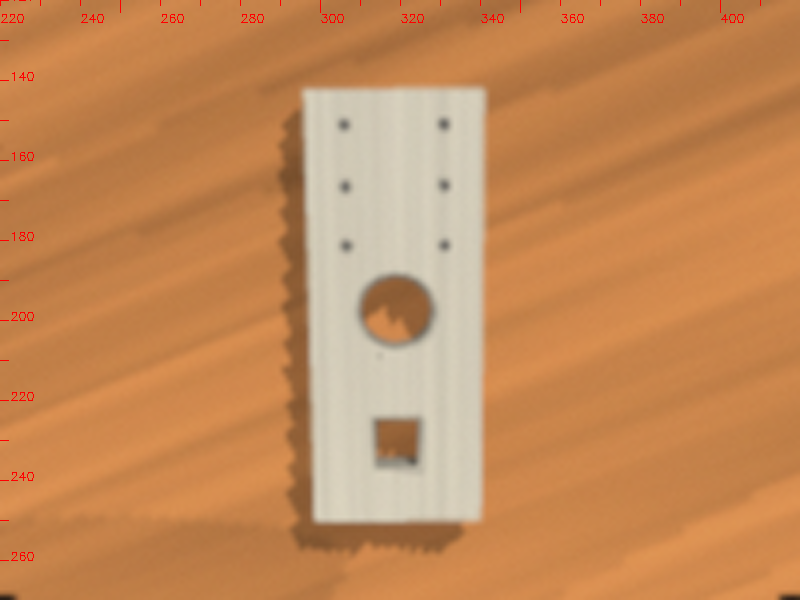

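```bash
python3 - <<'E'
from h import *
plan(606.6,187,16,158.5)
E
```

```text
t 4.35 pos [632.6 176.4 140.6] head 157.82 q7 0.33 grip 1.0 F [ 0.8 -0.4  0.1]
turn [-0.68  0.01  0.02] dp after turn [124.6   0.3 -28.1]
```

send_rows([
  {"dp": [10, 0, -14], "rot": [-0.7, 0, 0]},
  {"dp": [25, 0, -14], "rot": [0, 0, 0]},
  {"dp": [30, 0, 0], "rot": [0, 0, 0]},
  {"dp": [30, 0, 0], "rot": [0, 0, 0]},
  {"dp": [20, 0, 0], "rot": [0, 0, 0]},
  {"dp": [9, 0, 0], "rot": [0, 0, 0]},
  {"dp": [0, 0, 0], "rot": [0, 0, 0]},
])

```text
t: 5.05
position: [606.7, 187.1, 16.3]
ee_rot: [0.695, 0.131, 0.695, -0.131]
wrist_force: [0.7, 0.7, -0.2]
gripper_width: 1.0
```

send_rows([
  {"dp": [0, 0, 0], "rot": [0, 0, 0]},
  {"dp": [0, 0, 0], "rot": [0, 0, 0]},
  {"dp": [0, 0, 0], "rot": [0, 0, 0]},
  {"dp": [0, 0, 0], "rot": [0, 0, 0]},
  {"dp": [0, 0, 0], "rot": [0, 0, 0]},
  {"dp": [0, 0, 0], "rot": [0, 0, 0]},
  {"dp": [0, 0, 0], "rot": [0, 0, 0]},
  {"dp": [0, 0, 0], "rot": [0, 0, 0]},
], grip=0)

```text
t: 5.85
position: [606.6, 186.9, 16.5]
ee_rot: [0.695, 0.131, 0.695, -0.131]
wrist_force: [-0.3, -0.1, 1.3]
gripper_width: 0.412
```

```bash
python3 - <<'E'
from h import *
plan(606.6,187,16,158.5)
E
```

```text
t 5.85 pos [606.6 186.9  16.5] head 158.62 q7 0.2 grip 0.412 F [-0.3 -0.1  1.3]
turn [0.12 0.   0.01] dp after turn [ 0.5  0.1 -0.1]
```

send_rows([
  {"dp": [-10, 0, 0], "rot": [0, 0, 0]},
  {"dp": [-25, 0, 0], "rot": [0, 0, 0]},
  {"dp": [-40, 0, 0], "rot": [0, 0, 0]},
  {"dp": [-40, 0, 0], "rot": [0, 0, 0]},
  {"dp": [-40, 0, 0], "rot": [0, 0, 0]},
  {"dp": [-20, 0, 0], "rot": [-7.7, 0, 0]},
  {"dp": [0, 0, 0], "rot": [0, 0, 0]},
])

```text
t: 6.55
position: [607.8, 188.3, 195.3]
ee_rot: [0.704, 0.085, 0.7, -0.083]
wrist_force: [-0.2, -0.2, -2.2]
gripper_width: 0.41
```

```bash
python3 - <<'E'
from h import *
plan(672,-110.6,190,166.3)
E
```

```text
t 6.55 pos [607.8 188.3 195.3] head 166.33 q7 0.46 grip 0.41 F [-0.2 -0.2 -2.2]
turn [ 0.03  0.28 -0.22] dp after turn [   5.3 -275.2  133.1]
```

send_rows([
  {"dp": [0, -15, 7], "rot": [0, 0, 0]},
  {"dp": [0, -30, 14], "rot": [0, 0, 0]},
  {"dp": [0, -40, 20], "rot": [0, 0, 0]},
  {"dp": [0, -40, 20], "rot": [0, 0, 0]},
  {"dp": [0, -40, 20], "rot": [0, 0, 0]},
  {"dp": [0, -40, 20], "rot": [0, 0, 0]},
  {"dp": [0, -40, 20], "rot": [0, 0, 0]},
  {"dp": [2, -20, 8], "rot": [0, 0, 0]},
  {"dp": [3, -10, 4], "rot": [0, 0, 0]},
  {"dp": [0, 0, 0], "rot": [0, 0, 0]},
  {"dp": [0, 0, 0], "rot": [0, 0, 0]},
])

```text
t: 7.65
position: [670.0, -110.0, 185.7]
ee_rot: [0.701, 0.084, 0.703, -0.083]
wrist_force: [-0.5, 1.1, -2.1]
gripper_width: 0.409
```

```bash
python3 - <<'E'
from h import *
plan(672,-110.6,190,166.3)
g,M,s=wrist();cv2.imwrite("pics/w2.png",g["frame"][:,:,::-1])
E
```

```text
t 7.65 pos [ 670.  -110.   185.7] head 166.41 q7 0.93 grip 0.409 F [-0.5  1.1 -2.1]
turn [ 0.11 -0.11 -0.06] dp after turn [-4.3 -0.1  2.1]
```

View pics/w2.png

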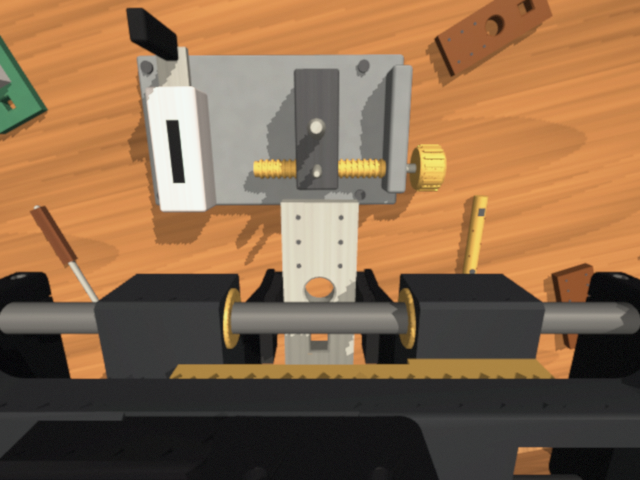

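```bash
python3 - <<'E'
import cv2
from h import *
a=cv2.imread("pics/w2.png")[:,:,::-1]
crop(a,250,50,400,200,"w2a.png",4);crop(a,270,190,370,370,"w2b.png",3.3)
E
```

```text
(no output)
```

View pics/w2a.png

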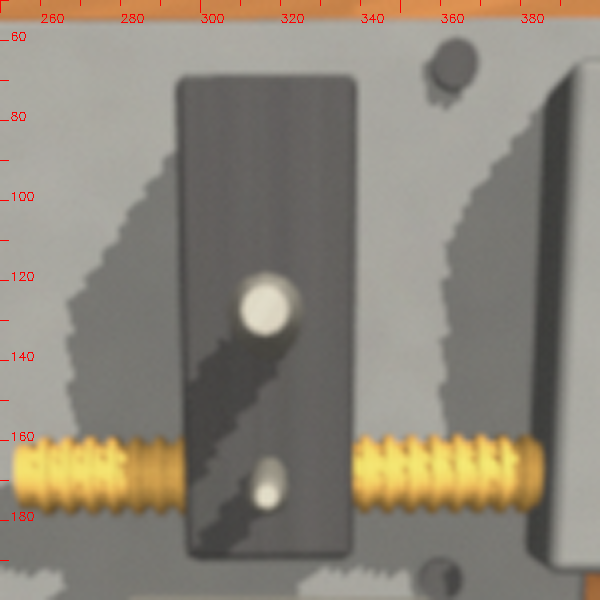

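View pics/w2b.png

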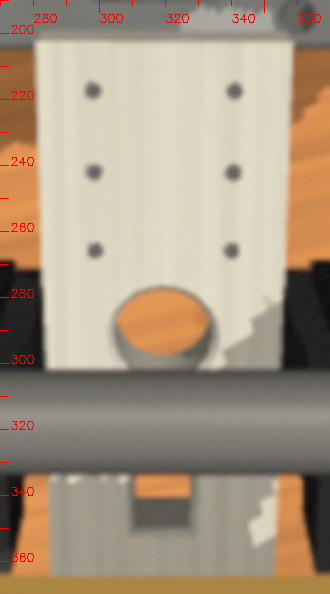

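```bash
cat > sh.py <<'E'
from h import *
def shaft(g,M,st,pt,cor):
    S=onz(g,st,124,M)[:2];P=onz(g,pt,114,M)[:2];print("shaft top",S.round(1),"pin top",P.round(1))
    d=P-S;print("dir",np.degrees(np.arctan2(d[1],d[0])).round(2),np.hypot(*d).round(2))
    C=np.array([onz(g,c,60,M)[:2] for c in cor]);print("corners",C.round(1).tolist(),"mean",C.mean(0).round(1))
    a=(C[2]-C[0]+C[3]-C[1]);print("yaw",np.degrees(np.arctan2(a[1],a[0])).round(2),np.hypot(*(a/2)).round(1),"wid",np.hypot(*(C[1]-C[0])).round(1),np.hypot(*(C[3]-C[2])).round(1))
E
python3 - <<'E'
from sh import *
g,M,s=wrist()
shaft(g,M,(316.25,127.5),(316.5,174.25),[(294.5,69),(339,69),(297,189.5),(338.25,189)])
# plate in tool frame
Mt=g["tool_from_camera"]
def onx(uv,x):
    o,d=ray(g,uv,Mt);return (o+d*(x-o[0])/d[0]).round(1)
u=lambda x,y:(270+x/3.3,190+y/3.3)
for n,p in dict(fl=(36,40),fr=(292,40),hole_l=(112,333),hole_r=(216,333),hole_top=(165,286),slot_l=(131,475),slot_r=(194,475),slot_bot=(162,531),d1=(93,90),d2=(235,90)).items(): print(n,onx(u(*p),6.4))
print("slot lower bottom edge",onx(u(162,531),6.4), "lower-of-slot at underside top visible",onx(u(162,498),16.4))
E
```

```text
shaft top [591.7 -91.5] pin top [619.3 -98.1]
dir -13.41 28.36
corners [[544.5, -97.2], [552.2, -64.9], [631.7, -117.7], [639.2, -85.0]] mean [591.9 -91.2]
yaw -13.14 89.4 wid 33.2 33.6
fl [  6.4 -17.3 -44.7]
fr [  6.4  18.7 -44.7]
hole_l [ 6.4 -7.1  0. ]
hole_r [6.4 8.6 0. ]
hole_top [ 6.4  0.9 -7.6]
slot_l [ 6.4 -4.4 24.2]
slot_r [ 6.4  5.5 24.2]
slot_bot [ 6.4  0.4 34.3]
d1 [  6.4  -9.4 -37.5]
d2 [  6.4  10.8 -37.5]
slot lower bottom edge [ 6.4  0.4 34.3] lower-of-slot at underside top visible [16.4  0.4 34.6]
```

```bash
python3 - <<'E'
from h import *
plan(591.6,-92,148,166.6)
E
```

```text
t 7.75 pos [ 670.5 -109.   186.7] head 166.53 q7 0.93 grip 0.407 F [-0.8  1.1 -2.1]
turn [-0.07 -0.02 -0.05] dp after turn [ 38.7  -1.7 -80.7]
```

```bash
python3 - <<'E'
from h import *
plan(591.6,-92,148,166.6)
g,M,s=wrist();print(s["position"],M[:3,3]);crop(g["frame"],250,50,400,200,"w3a.png",4)
np.save("M3.npy",M)
plan(591.6,-92,148,166.6)
E
```

```text
t 7.75 pos [ 670.5 -109.   186.7] head 166.53 q7 0.93 grip 0.407 F [-0.8  1.1 -2.1]
turn [-0.07 -0.02 -0.05] dp after turn [ 38.7  -1.7 -80.7]
[ 670.48310963 -108.99503637  186.6584136 ] [602.10742255 -92.42629226 336.18442954]
t 7.8 pos [ 670.7 -109.1  186.9] head 166.52 q7 0.93 grip 0.408 F [-0.8 -0.1 -2.1]
turn [-0.08  0.01 -0.04] dp after turn [ 38.9  -1.7 -80.9]
```

View pics/w3a.png

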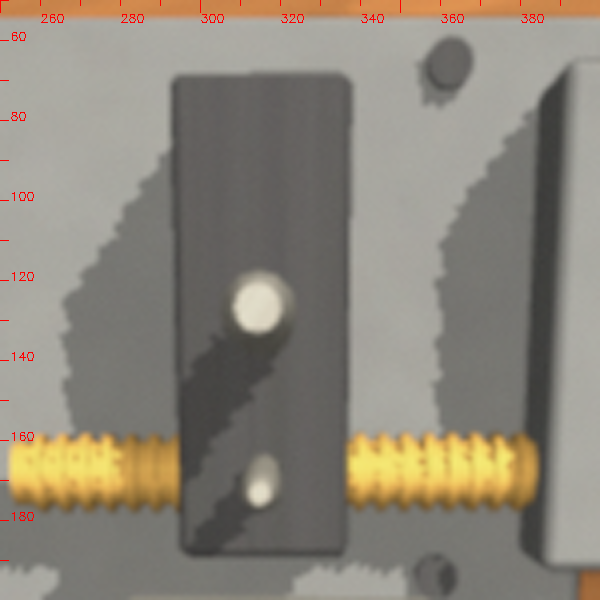

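```bash
python3 - <<'E'
from sh import *
g=get_image("wrist");M=np.load("M3.npy")
shaft(g,M,(314.5,127),(315,173.25),[(293,68.75),(337.75,68.75),(295.25,189),(336.5,188.5)])
E
```

```text
shaft top [591.4 -92.4] pin top [618.7 -98.8]
dir -13.24 28.05
corners [[544.3, -98.2], [552.0, -65.7], [631.3, -119.0], [638.8, -86.2]] mean [591.6 -92.3]
yaw -13.36 89.3 wid 33.4 33.6
```

```bash
python3 - <<'E'
from h import *
plan(591.3,-93.1,148,166.65)
E
```

```text
t 7.85 pos [ 670.7 -109.5  187. ] head 166.5 q7 0.93 grip 0.406 F [-0.7  0.2 -1.2]
turn [-0.15  0.02 -0.02] dp after turn [ 39.   -2.4 -81.1]
```

send_rows([
  {"dp": [0, -2, -20], "rot": [-0.1, 0, 0]},
  {"dp": [0, 0, -30], "rot": [0, 0, 0]},
  {"dp": [15, 0, -20], "rot": [0, 0, 0]},
  {"dp": [15, 0, -11], "rot": [0, 0, 0]},
  {"dp": [8, 0, 0], "rot": [0, 0, 0]},
  {"dp": [0, 0, 0], "rot": [0, 0, 0]},
  {"dp": [0, 0, 0], "rot": [0, 0, 0]},
  {"dp": [0, 0, 0], "rot": [0, 0, 0]},
])

```text
t: 8.65
position: [592.9, -94.3, 149.4]
ee_rot: [0.703, 0.084, 0.701, -0.083]
wrist_force: [0.5, 0.4, -2.0]
gripper_width: 0.408
```

```bash
python3 - <<'E'
from h import *
plan(591.3,-93.1,148,166.65)
g,M,s=wrist();crop(g["frame"],220,200,420,370,"w4.png")
E
```

```text
t 8.65 pos [592.9 -94.3 149.4] head 166.41 q7 0.86 grip 0.408 F [ 0.5  0.4 -2. ]
turn [-0.24  0.1  -0.05] dp after turn [ 1.4  0.8 -1.9]
```

View pics/w4.png

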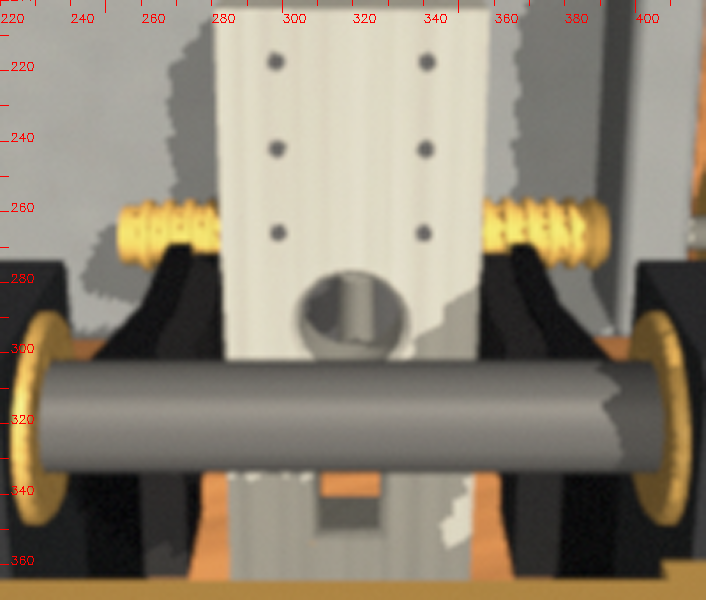

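send_rows([
  {"dp": [0, 0.8, -1.9], "rot": [-0.2, 0, 0]},
  {"dp": [0, 0, 0], "rot": [0, 0, 0]},
  {"dp": [0, 0, 0], "rot": [0, 0, 0]},
  {"dp": [0, 0, 0], "rot": [0, 0, 0]},
])

```text
t: 9.1
position: [590.1, -93.4, 148.6]
ee_rot: [0.702, 0.082, 0.702, -0.082]
wrist_force: [-0.1, -0.1, -2.4]
gripper_width: 0.413
```

```bash
python3 - <<'E'
from h import *
plan(591.3,-93.1,132,166.65)
E
```

```text
t 9.1 pos [590.1 -93.4 148.6] head 166.62 q7 0.86 grip 0.413 F [-0.1 -0.1 -2.4]
turn [-0.03  0.01  0.  ] dp after turn [16.6  0.6  1.1]
```

send_rows([
  {"dp": [0, 0, 0], "rot": [0, 0, 0]},
  {"dp": [0, 0, 0], "rot": [0, 0, 0]},
])

```text
t: 9.3
position: [590.0, -93.4, 148.5]
ee_rot: [0.702, 0.082, 0.702, -0.082]
wrist_force: [-0.3, 0.1, -3.1]
gripper_width: 0.409
```

send_rows([
  {"dp": [0, 0, 0], "rot": [0, 0, 0]},
  {"dp": [0, 0, 0], "rot": [0, 0, 0]},
])

```text
t: 9.5
position: [590.0, -93.4, 148.6]
ee_rot: [0.702, 0.082, 0.702, -0.082]
wrist_force: [0.7, -0.0, -1.5]
gripper_width: 0.408
```

send_rows([
  {"dp": [0, 0, 0], "rot": [0, 0, 0]},
  {"dp": [0, 0, 0], "rot": [0, 0, 0]},
])

```text
t: 9.7
position: [590.0, -93.4, 148.5]
ee_rot: [0.702, 0.082, 0.702, -0.082]
wrist_force: [1.4, -1.2, -2.7]
gripper_width: 0.404
```

send_rows([
  {"dp": [0, 0.6, 1.1], "rot": [0, 0, 0]},
  {"dp": [6, 0, 0], "rot": [0, 0, 0]},
  {"dp": [8, 0, 0], "rot": [0, 0, 0]},
  {"dp": [0, 0, 0], "rot": [0, 0, 0]},
  {"dp": [0, 0, 0], "rot": [0, 0, 0]},
  {"dp": [0, 0, 0], "rot": [0, 0, 0]},
  {"dp": [0, 0, 0], "rot": [0, 0, 0]},
])

```text
t: 10.4
position: [591.4, -93.0, 134.8]
ee_rot: [0.702, 0.082, 0.702, -0.082]
wrist_force: [-0.2, 0.5, -1.9]
gripper_width: 0.405
```

```bash
python3 - <<'E'
from h import *
plan(591.3,-93.1,132,166.65)
g,M,s=wrist();crop(g["frame"],220,200,420,370,"w5.png")
E
```

```text
t 10.4 pos [591.4 -93.  134.8] head 166.63 q7 0.85 grip 0.405 F [-0.2  0.5 -1.9]
turn [-0.02  0.03 -0.  ] dp after turn [ 2.8 -0.2 -0.1]
```

View pics/w5.png

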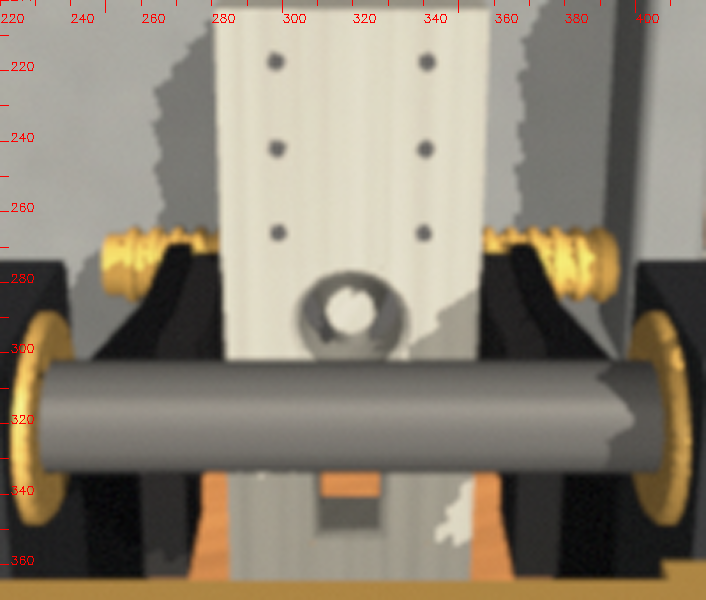

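send_rows([
  {"dp": [5, 0, 0], "rot": [0, 0, 0]},
  {"dp": [5, 0, 0], "rot": [0, 0, 0]},
  {"dp": [5, 0, 0], "rot": [0, 0, 0]},
  {"dp": [0, 0, 0], "rot": [0, 0, 0]},
  {"dp": [0, 0, 0], "rot": [0, 0, 0]},
  {"dp": [0, 0, 0], "rot": [0, 0, 0]},
])

```text
t: 11.05
position: [591.4, -93.0, 119.7]
ee_rot: [0.702, 0.082, 0.702, -0.082]
wrist_force: [-0.3, 0.6, -1.5]
gripper_width: 0.405
```

Pin entered with no force. Continue down to 77.5.

send_rows([
  {"dp": [8, 0, 0], "rot": [0, 0, 0]},
  {"dp": [10, 0, 0], "rot": [0, 0, 0]},
  {"dp": [10, 0, 0], "rot": [0, 0, 0]},
  {"dp": [8, 0, 0], "rot": [0, 0, 0]},
  {"dp": [5, 0, 0], "rot": [0, 0, 0]},
  {"dp": [1.5, 0, 0], "rot": [0, 0, 0]},
  {"dp": [0, 0, 0], "rot": [0, 0, 0]},
  {"dp": [0, 0, 0], "rot": [0, 0, 0]},
])

```text
t: 11.85
position: [591.5, -93.0, 77.3]
ee_rot: [0.703, 0.082, 0.702, -0.082]
wrist_force: [0.2, 0.2, -2.3]
gripper_width: 0.408
```

send_rows([
  {"dp": [0.7, 0, 0], "rot": [0, 0, 0]},
  {"dp": [0.3, 0, 0], "rot": [0, 0, 0]},
  {"dp": [0, 0, 0], "rot": [0, 0, 0]},
  {"dp": [0, 0, 0], "rot": [0, 0, 0]},
])

```text
t: 12.25
position: [591.5, -93.1, 76.5]
ee_rot: [0.703, 0.082, 0.702, -0.082]
wrist_force: [-1.0, 0.3, 2.4]
gripper_width: 0.41
```

send_rows([
  {"dp": [0, 0, 0], "rot": [0, 0, 0]},
  {"dp": [0, 0, 0], "rot": [0, 0, 0]},
  {"dp": [0, 0, 0], "rot": [0, 0, 0]},
  {"dp": [0, 0, 0], "rot": [0, 0, 0]},
], grip=55)

```text
t: 12.65
position: [591.2, -93.0, 76.0]
ee_rot: [0.702, 0.082, 0.702, -0.082]
wrist_force: [-0.0, -0.4, 0.6]
gripper_width: 0.544
```

send_rows([
  {"dp": [-10, 0, 0], "rot": [0, 0, 0]},
  {"dp": [-25, 0, 0], "rot": [0, 0, 0]},
  {"dp": [-40, 0, 0], "rot": [0, 0, 0]},
  {"dp": [-25, 0, 0], "rot": [0, 0, 0]},
  {"dp": [0, 0, 0], "rot": [6, 0, 0]},
  {"dp": [0, 0, 0], "rot": [6.4, 0, 0]},
  {"dp": [0, 0, 0], "rot": [0, 0, 0]},
], grip=100)

```text
t: 13.35
position: [591.4, -93.0, 177.2]
ee_rot: [0.69, 0.157, 0.689, -0.158]
wrist_force: [-0.3, -0.0, -0.5]
gripper_width: 0.989
```

```bash
python3 - <<'E'
from h import *
plan(491.6,180.6,140,154.2)
E
```

```text
t 13.35 pos [591.4 -93.  177.2] head 154.23 q7 0.7 grip 0.989 F [-0.3 -0.  -0.5]
turn [0.03 0.1  0.02] dp after turn [  37.2  202.9 -208.9]
```

send_rows([
  {"dp": [0, 15, -15], "rot": [0, 0, 0]},
  {"dp": [0, 30, -31], "rot": [0, 0, 0]},
  {"dp": [5, 33, -34], "rot": [0, 0, 0]},
  {"dp": [10, 33, -34], "rot": [0, 0, 0]},
  {"dp": [10, 33, -34], "rot": [0, 0, 0]},
  {"dp": [10, 33, -34], "rot": [0, 0, 0]},
  {"dp": [2, 18, -19], "rot": [0, 0, 0]},
  {"dp": [0, 8, -8], "rot": [0, 0, 0]},
  {"dp": [0, 0, 0], "rot": [0, 0, 0]},
  {"dp": [0, 0, 0], "rot": [0, 0, 0]},
  {"dp": [0, 0, 0], "rot": [0, 0, 0]},
  {"dp": [0, 0, 0], "rot": [0, 0, 0]},
])

```text
t: 14.55
position: [492.1, 179.0, 138.9]
ee_rot: [0.689, 0.159, 0.689, -0.159]
wrist_force: [0.3, -0.1, 0.3]
gripper_width: 0.999
```

```bash
python3 - <<'E'
from h import *
plates("w6.png");g,M,s=wrist();cv2.imwrite("pics/w6f.png",g["frame"][:,:,::-1])
plan(464.6,193.6,16,154.2)
E
```

```text
blob px [503.  87.] rect c [455.7 353.7] size [35.6 89.2] axis 156.09 holes [(402, [455.4, 353.7]), (223, [481.1, 342.3])]
   slot dir -23.95 dist 28.1
blob px [320. 191.] rect c [465.  193.5] size [34.9 88.5] axis 153.97 holes [(294, [464.6, 193.8]), (164, [489.5, 181.7])]
   slot dir -25.93 dist 27.7
blob px [574. 233.] rect c [589.8 373.7] size [35.5 60. ] axis 153.86 holes [(268, [602.9, 366.8])]
t 14.65 pos [491.8 179.6 139. ] head 154.11 q7 0.15 grip 0.999 F [ 1.2 -0.3 -0.1]
turn [-0.09  0.01  0.01] dp after turn [123.    0.8 -30.6]
```

View pics/w6f.png

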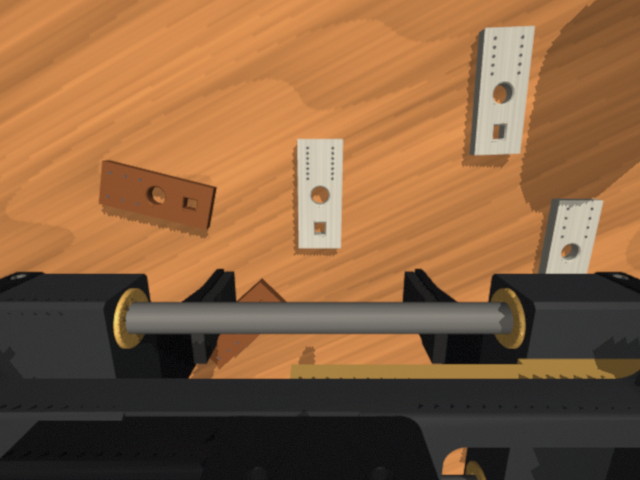

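```bash
python3 - <<'E'
from h import *
plan(464.8,193.6,16,154.0)
E
```

```text
t 14.65 pos [491.8 179.6 139. ] head 154.11 q7 0.15 grip 0.999 F [ 1.2 -0.3 -0.1]
turn [0.11 0.01 0.01] dp after turn [123.    0.8 -30.4]
```

send_rows([
  {"dp": [10, 0.8, -15], "rot": [0.1, 0, 0]},
  {"dp": [25, 0, -15.4], "rot": [0, 0, 0]},
  {"dp": [30, 0, 0], "rot": [0, 0, 0]},
  {"dp": [30, 0, 0], "rot": [0, 0, 0]},
  {"dp": [19, 0, 0], "rot": [0, 0, 0]},
  {"dp": [9, 0, 0], "rot": [0, 0, 0]},
  {"dp": [0, 0, 0], "rot": [0, 0, 0]},
  {"dp": [0, 0, 0], "rot": [0, 0, 0]},
  {"dp": [0, 0, 0], "rot": [0, 0, 0]},
])

```text
t: 15.55
position: [464.9, 194.7, 16.6]
ee_rot: [0.69, 0.159, 0.689, -0.158]
wrist_force: [-0.7, 0.2, 0.3]
gripper_width: 0.998
```

send_rows([
  {"dp": [0, 0, 0], "rot": [0, 0, 0]},
  {"dp": [0, 0, 0], "rot": [0, 0, 0]},
  {"dp": [0, 0, 0], "rot": [0, 0, 0]},
  {"dp": [0, 0, 0], "rot": [0, 0, 0]},
  {"dp": [0, 0, 0], "rot": [0, 0, 0]},
  {"dp": [0, 0, 0], "rot": [0, 0, 0]},
  {"dp": [0, 0, 0], "rot": [0, 0, 0]},
  {"dp": [0, 0, 0], "rot": [0, 0, 0]},
], grip=0)

```text
t: 16.35
position: [464.2, 194.4, 16.0]
ee_rot: [0.689, 0.158, 0.689, -0.158]
wrist_force: [-0.2, -0.2, 0.7]
gripper_width: 0.408
```

send_rows([
  {"dp": [-10, 0, 0], "rot": [0, 0, 0]},
  {"dp": [-25, 0, 0], "rot": [0, 0, 0]},
  {"dp": [-40, 0, 0], "rot": [0, 0, 0]},
  {"dp": [-40, 0, 0], "rot": [0, 0, 0]},
  {"dp": [-20, 0, 0], "rot": [0, 0, 0]},
  {"dp": [0, 0, 0], "rot": [-6, 0, 0]},
  {"dp": [0, 0, 0], "rot": [-6.6, 0, 0]},
  {"dp": [0, 0, 0], "rot": [0, 0, 0]},
])

```text
t: 17.15
position: [464.0, 194.5, 151.4]
ee_rot: [0.702, 0.082, 0.702, -0.082]
wrist_force: [-0.4, 0.5, -1.5]
gripper_width: 0.412
```

```bash
python3 - <<'E'
from h import *
plan(591.4,-93.0,150,166.62)
E
```

```text
t 17.15 pos [464.  194.5 151.4] head 166.72 q7 0.3 grip 0.412 F [-0.4  0.5 -1.5]
turn [ 0.1  -0.01 -0.01] dp after turn [   1.4 -250.2  190.5]
```

send_rows([
  {"dp": [0, -12, 9], "rot": [0, 0, 0]},
  {"dp": [0, -25, 19], "rot": [0, 0, 0]},
  {"dp": [0, -35, 27], "rot": [0, 0, 0]},
  {"dp": [0, -40, 30], "rot": [0, 0, 0]},
  {"dp": [0, -40, 30], "rot": [0, 0, 0]},
  {"dp": [0, -40, 30], "rot": [0, 0, 0]},
  {"dp": [0, -33, 26], "rot": [0, 0, 0]},
  {"dp": [0, -18, 14], "rot": [0, 0, 0]},
  {"dp": [0, -7, 5], "rot": [0, 0, 0]},
  {"dp": [0, 0, 0], "rot": [0, 0, 0]},
  {"dp": [0, 0, 0], "rot": [0, 0, 0]},
  {"dp": [0, 0, 0], "rot": [0, 0, 0]},
])

```text
t: 18.35
position: [591.2, -90.2, 151.4]
ee_rot: [0.702, 0.081, 0.703, -0.081]
wrist_force: [0.1, 0.2, -2.6]
gripper_width: 0.406
```

send_rows([
  {"dp": [0, 0, 0], "rot": [0, 0, 0]},
  {"dp": [0, 0, 0], "rot": [0, 0, 0]},
  {"dp": [0, 0, 0], "rot": [0, 0, 0]},
])

```text
t: 18.65
position: [591.7, -91.8, 151.2]
ee_rot: [0.702, 0.081, 0.702, -0.082]
wrist_force: [-1.0, -0.4, -1.1]
gripper_width: 0.412
```

```bash
python3 - <<'E'
from h import *
plan(590.5,-92.8,134.8,166.62)
g,M,s=wrist();crop(g["frame"],220,200,420,370,"w7.png")
E
```

```text
t 18.65 pos [591.7 -91.8 151.2] head 166.77 q7 0.86 grip 0.412 F [-1.  -0.4 -1.1]
turn [0.15 0.01 0.01] dp after turn [16.4 -1.2 -1. ]
```

View pics/w7.png

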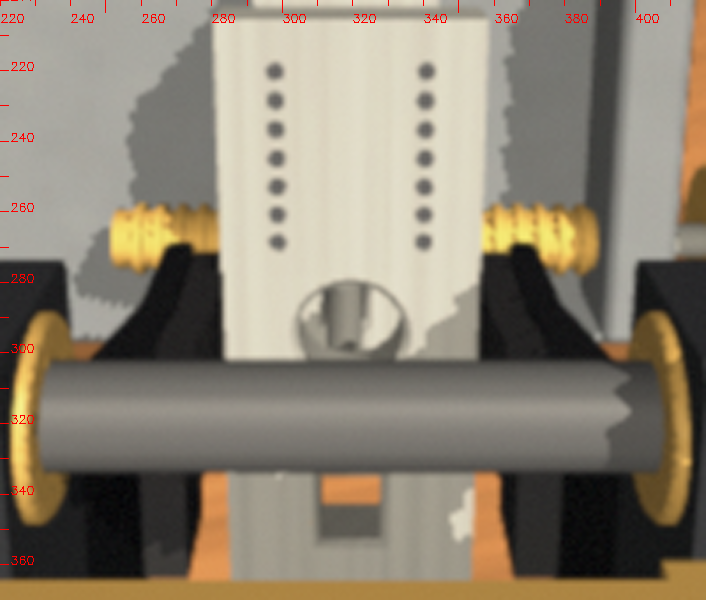

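send_rows([
  {"dp": [0, -1.2, -1.0], "rot": [0.1, 0, 0]},
  {"dp": [7, 0, 0], "rot": [0, 0, 0]},
  {"dp": [9, 0, 0], "rot": [0, 0, 0]},
  {"dp": [0, 0, 0], "rot": [0, 0, 0]},
  {"dp": [0, 0, 0], "rot": [0, 0, 0]},
  {"dp": [0, 0, 0], "rot": [0, 0, 0]},
  {"dp": [0, 0, 0], "rot": [0, 0, 0]},
  {"dp": [0, 0, 0], "rot": [0, 0, 0]},
])

```text
t: 19.5
position: [590.7, -93.2, 135.3]
ee_rot: [0.702, 0.082, 0.702, -0.082]
wrist_force: [-0.8, 0.2, -1.5]
gripper_width: 0.41
```

```bash
python3 - <<'E'
from h import *
plan(590.4,-92.8,120,166.62)
g,M,s=wrist();crop(g["frame"],220,200,420,370,"w8.png")
E
```

```text
t 19.5 pos [590.7 -93.2 135.3] head 166.63 q7 0.84 grip 0.41 F [-0.8  0.2 -1.5]
turn [ 0.01  0.03 -0.  ] dp after turn [15.3  0.4 -0.4]
```

View pics/w8.png

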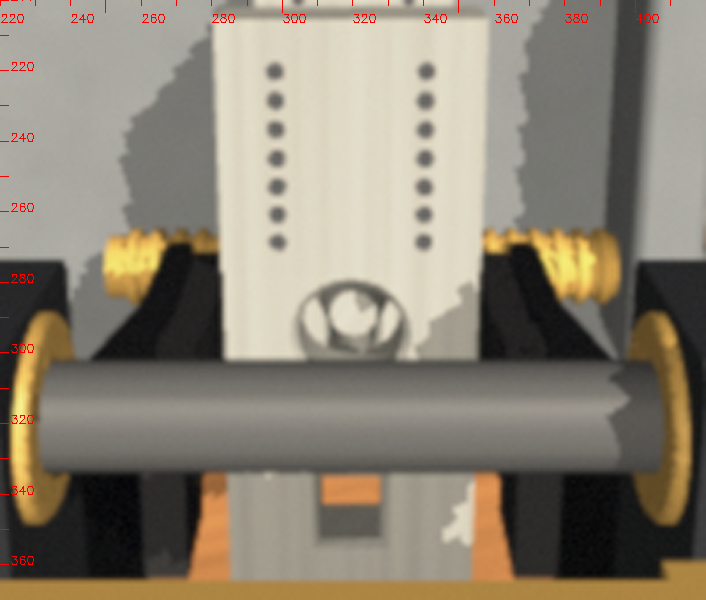

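send_rows([
  {"dp": [5, 0.3, -0.4], "rot": [0, 0, 0]},
  {"dp": [5, 0, 0], "rot": [0, 0, 0]},
  {"dp": [5, 0, 0], "rot": [0, 0, 0]},
  {"dp": [0, 0, 0], "rot": [0, 0, 0]},
  {"dp": [0, 0, 0], "rot": [0, 0, 0]},
  {"dp": [0, 0, 0], "rot": [0, 0, 0]},
])

```text
t: 20.15
position: [590.4, -92.8, 120.2]
ee_rot: [0.702, 0.082, 0.702, -0.082]
wrist_force: [0.0, -0.1, -2.0]
gripper_width: 0.407
```

send_rows([
  {"dp": [8, 0, 0], "rot": [0, 0, 0]},
  {"dp": [10, 0, 0], "rot": [0, 0, 0]},
  {"dp": [8, 0, 0], "rot": [0, 0, 0]},
  {"dp": [5, 0, 0], "rot": [0, 0, 0]},
  {"dp": [2, 0, 0], "rot": [0, 0, 0]},
  {"dp": [0.8, 0, 0], "rot": [0, 0, 0]},
  {"dp": [0.4, 0, 0], "rot": [0, 0, 0]},
  {"dp": [0, 0, 0], "rot": [0, 0, 0]},
  {"dp": [0, 0, 0], "rot": [0, 0, 0]},
])

```text
t: 21.05
position: [590.4, -93.0, 86.1]
ee_rot: [0.703, 0.082, 0.702, -0.082]
wrist_force: [0.4, 0.4, -2.2]
gripper_width: 0.413
```

send_rows([
  {"dp": [0.6, 0, 0], "rot": [0, 0, 0]},
  {"dp": [0, 0, 0], "rot": [0, 0, 0]},
  {"dp": [0, 0, 0], "rot": [0, 0, 0]},
])

```text
t: 21.35
position: [590.4, -92.9, 86.0]
ee_rot: [0.703, 0.082, 0.702, -0.083]
wrist_force: [-1.7, -1.3, 5.5]
gripper_width: 0.406
```

Contact. Release, raise, head for D.

send_rows([
  {"dp": [0, 0, 0], "rot": [0, 0, 0]},
  {"dp": [0, 0, 0], "rot": [0, 0, 0]},
  {"dp": [0, 0, 0], "rot": [0, 0, 0]},
  {"dp": [0, 0, 0], "rot": [0, 0, 0]},
], grip=55)

```text
t: 21.75
position: [590.2, -92.9, 85.1]
ee_rot: [0.702, 0.082, 0.702, -0.082]
wrist_force: [-1.1, 0.6, -0.3]
gripper_width: 0.543
```

send_rows([
  {"dp": [-10, 0, 0], "rot": [0, 0, 0]},
  {"dp": [-25, 0, 0], "rot": [0, 0, 0]},
  {"dp": [-35, 0, 0], "rot": [0, 0, 0]},
  {"dp": [-20, 0, 0], "rot": [0, 0, 0]},
  {"dp": [0, 0, 0], "rot": [5, 0, 0]},
  {"dp": [0, 0, 0], "rot": [5.5, 0, 0]},
  {"dp": [0, 0, 0], "rot": [0, 0, 0]},
  {"dp": [0, 0, 0], "rot": [0, 0, 0]},
], grip=100)

```text
t: 22.55
position: [590.3, -92.8, 175.7]
ee_rot: [0.692, 0.145, 0.692, -0.146]
wrist_force: [-0.4, 0.4, 0.7]
gripper_width: 0.998
```

```bash
python3 - <<'E'
from h import *
plan(455.6+27.4,353.7-12.2,140,156.1)
g,M,s=wrist();cv2.imwrite("pics/w9.png",g["frame"][:,:,::-1])
E
```

```text
t 22.55 pos [590.3 -92.8 175.7] head 156.25 q7 0.72 grip 0.998 F [-0.4  0.4  0.7]
turn [0.15 0.03 0.01] dp after turn [  35.7  353.6 -274. ]
```

View pics/w9.png

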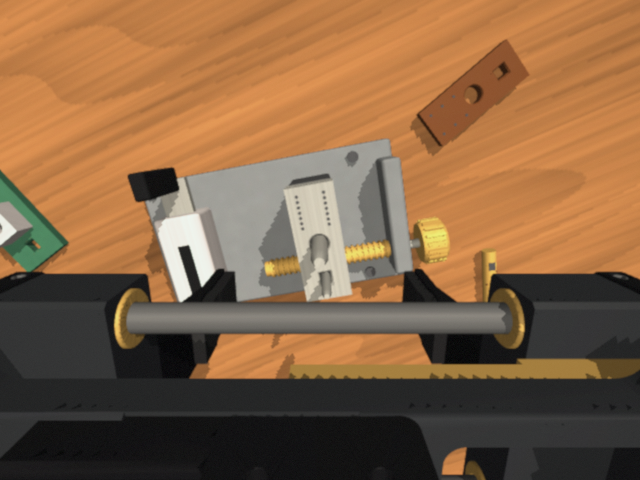

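send_rows([
  {"dp": [0, 15, -12], "rot": [0, 0, 0]},
  {"dp": [0, 28, -22], "rot": [0, 0, 0]},
  {"dp": [5, 38, -30], "rot": [0, 0, 0]},
  {"dp": [5, 38, -30], "rot": [0, 0, 0]},
  {"dp": [5, 38, -30], "rot": [0, 0, 0]},
  {"dp": [5, 38, -30], "rot": [0, 0, 0]},
  {"dp": [5, 38, -30], "rot": [0, 0, 0]},
  {"dp": [5, 38, -30], "rot": [0, 0, 0]},
  {"dp": [5, 38, -28], "rot": [0, 0, 0]},
  {"dp": [0, 27, -20], "rot": [0, 0, 0]},
  {"dp": [0, 18, -12], "rot": [0, 0, 0]},
  {"dp": [0, 0, 0], "rot": [0, 0, 0]},
])

```text
t: 23.8
position: [480.8, 345.9, 140.7]
ee_rot: [0.692, 0.145, 0.693, -0.143]
wrist_force: [-0.2, 0.3, 0.3]
gripper_width: 1.001
```

send_rows([
  {"dp": [0, 0, 0], "rot": [0, 0, 0]},
  {"dp": [0, 0, 0], "rot": [0, 0, 0]},
  {"dp": [0, 0, 0], "rot": [0, 0, 0]},
  {"dp": [0, 0, 0], "rot": [0, 0, 0]},
])

```text
t: 24.2
position: [483.6, 340.5, 140.2]
ee_rot: [0.692, 0.147, 0.692, -0.147]
wrist_force: [0.5, -0.9, -0.5]
gripper_width: 0.996
```

```bash
python3 - <<'E'
from h import *
plates("w10.png")
plan(455.6,353.7,16,156.1)
E
```

```text
blob px [319. 191.] rect c [455.9 353.2] size [34.9 88.9] axis 156.29 holes [(289, [455.2, 353.4]), (154, [480.5, 342.4])]
   slot dir -23.51 dist 27.6
t 24.25 pos [483.5 340.7 140.2] head 156.04 q7 -0.07 grip 0.995 F [ 0.4 -0.2 -1.3]
turn [-0.06  0.02  0.02] dp after turn [124.2   0.6 -30.8]
```

View pics/w10.png

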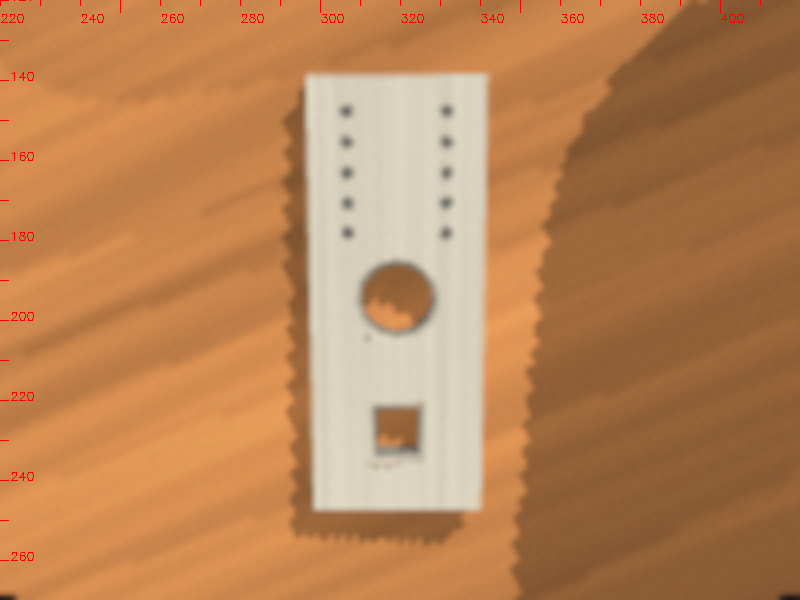

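send_rows([
  {"dp": [10, 0.2, -15], "rot": [-0.1, 0, 0]},
  {"dp": [25, 0, -15.7], "rot": [0, 0, 0]},
  {"dp": [30, 0, 0], "rot": [0, 0, 0]},
  {"dp": [30, 0, 0], "rot": [0, 0, 0]},
  {"dp": [20, 0, 0], "rot": [0, 0, 0]},
  {"dp": [9, 0, 0], "rot": [0, 0, 0]},
  {"dp": [0, 0, 0], "rot": [0, 0, 0]},
  {"dp": [0, 0, 0], "rot": [0, 0, 0]},
  {"dp": [0, 0, 0], "rot": [0, 0, 0]},
])

```text
t: 25.15
position: [455.5, 354.8, 17.0]
ee_rot: [0.692, 0.146, 0.692, -0.145]
wrist_force: [-0.8, 0.3, -0.2]
gripper_width: 1.001
```

send_rows([
  {"dp": [0, 0, 0], "rot": [0, 0, 0]},
  {"dp": [0, 0, 0], "rot": [0, 0, 0]},
  {"dp": [0, 0, 0], "rot": [0, 0, 0]},
  {"dp": [0, 0, 0], "rot": [0, 0, 0]},
  {"dp": [0, 0, 0], "rot": [0, 0, 0]},
  {"dp": [0, 0, 0], "rot": [0, 0, 0]},
  {"dp": [0, 0, 0], "rot": [0, 0, 0]},
  {"dp": [0, 0, 0], "rot": [0, 0, 0]},
], grip=0)

```text
t: 25.95
position: [454.9, 354.1, 16.2]
ee_rot: [0.692, 0.145, 0.692, -0.146]
wrist_force: [-0.0, -0.1, -0.1]
gripper_width: 0.411
```

send_rows([
  {"dp": [-10, 0, 0], "rot": [0, 0, 0]},
  {"dp": [-25, 0, 0], "rot": [0, 0, 0]},
  {"dp": [-40, 0, 0], "rot": [0, 0, 0]},
  {"dp": [-40, 0, 0], "rot": [0, 0, 0]},
  {"dp": [-20, 0, 0], "rot": [0, 0, 0]},
  {"dp": [0, 0, 0], "rot": [-5, 0, 0]},
  {"dp": [0, 0, 0], "rot": [-5.4, 0, 0]},
  {"dp": [0, 0, 0], "rot": [0, 0, 0]},
])

```text
t: 26.75
position: [454.8, 354.1, 151.6]
ee_rot: [0.702, 0.082, 0.702, -0.082]
wrist_force: [-0.4, -0.0, -2.8]
gripper_width: 0.405
```

```bash
python3 - <<'E'
from h import *
plan(591.4,-93.0,150,166.62)
E
```

```text
t 26.75 pos [454.8 354.1 151.6] head 166.62 q7 0.05 grip 0.405 F [-0.4 -0.  -2.8]
turn [-0.   -0.01 -0.  ] dp after turn [   1.6 -403.3  236.3]
```

send_rows([
  {"dp": [0, -15, 9], "rot": [0, 0, 0]},
  {"dp": [0, -30, 17], "rot": [0, 0, 0]},
  {"dp": [0, -40, 23], "rot": [0, 0, 0]},
  {"dp": [0, -42, 25], "rot": [0, 0, 0]},
  {"dp": [0, -42, 25], "rot": [0, 0, 0]},
  {"dp": [0, -42, 25], "rot": [0, 0, 0]},
  {"dp": [0, -42, 25], "rot": [0, 0, 0]},
  {"dp": [0, -42, 25], "rot": [0, 0, 0]},
  {"dp": [0, -42, 25], "rot": [0, 0, 0]},
  {"dp": [0, -36, 20], "rot": [0, 0, 0]},
  {"dp": [0, -20, 11], "rot": [0, 0, 0]},
  {"dp": [0, -10, 5], "rot": [0, 0, 0]},
])

```text
t: 27.95
position: [590.5, -95.5, 150.7]
ee_rot: [0.702, 0.084, 0.702, -0.085]
wrist_force: [-0.2, 0.2, -2.5]
gripper_width: 0.406
```

send_rows([
  {"dp": [0, 0, 0], "rot": [0, 0, 0]},
  {"dp": [0, 0, 0], "rot": [0, 0, 0]},
  {"dp": [0, 0, 0], "rot": [0, 0, 0]},
  {"dp": [0, 0, 0], "rot": [0, 0, 0]},
  {"dp": [0, 0, 0], "rot": [0, 0, 0]},
  {"dp": [0, 0, 0], "rot": [0, 0, 0]},
])

```text
t: 28.55
position: [590.3, -91.6, 151.3]
ee_rot: [0.702, 0.082, 0.702, -0.082]
wrist_force: [-0.2, -0.2, -1.5]
gripper_width: 0.406
```

```bash
python3 - <<'E'
from h import *
plan(590.5,-92.8,135,166.62)
g,M,s=wrist();crop(g["frame"],220,200,420,370,"w11.png")
E
```

```text
t 28.55 pos [590.3 -91.6 151.3] head 166.67 q7 0.85 grip 0.406 F [-0.2 -0.2 -1.5]
turn [0.05 0.01 0.  ] dp after turn [16.3 -1.2  0.5]
```

View pics/w11.png

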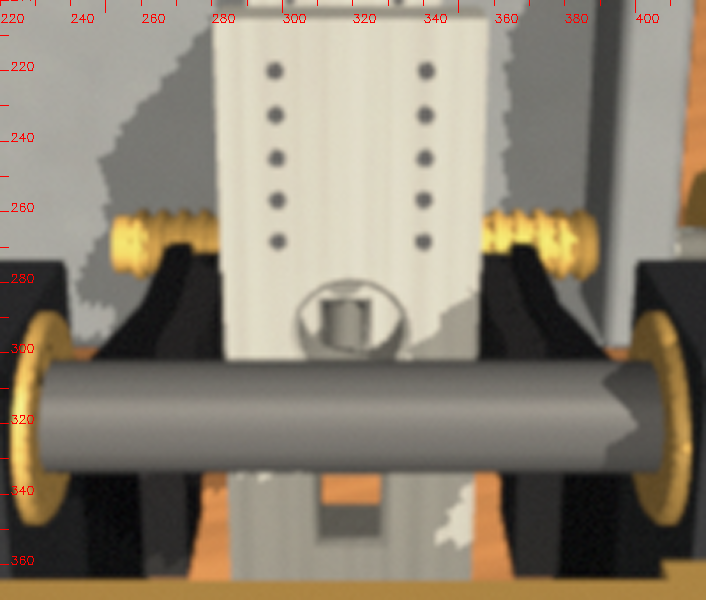

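Same framing as before. Correct, then descend.

send_rows([
  {"dp": [0, -1.2, 0.5], "rot": [0, 0, 0]},
  {"dp": [7, 0, 0], "rot": [0, 0, 0]},
  {"dp": [9, 0, 0], "rot": [0, 0, 0]},
  {"dp": [0, 0, 0], "rot": [0, 0, 0]},
  {"dp": [0, 0, 0], "rot": [0, 0, 0]},
  {"dp": [0, 0, 0], "rot": [0, 0, 0]},
  {"dp": [0, 0, 0], "rot": [0, 0, 0]},
])

```text
t: 29.3
position: [590.8, -93.3, 135.5]
ee_rot: [0.702, 0.082, 0.702, -0.082]
wrist_force: [0.5, 0.8, -1.1]
gripper_width: 0.408
```

```bash
python3 - <<'E'
from h import *
plan(590.5,-92.8,120,166.62)
g,M,s=wrist();crop(g["frame"],220,200,420,370,"w12.png")
E
```

```text
t 29.3 pos [590.8 -93.3 135.5] head 166.63 q7 0.84 grip 0.408 F [ 0.5  0.8 -1.1]
turn [ 0.01  0.03 -0.01] dp after turn [15.5  0.4 -0.4]
```

View pics/w12.png

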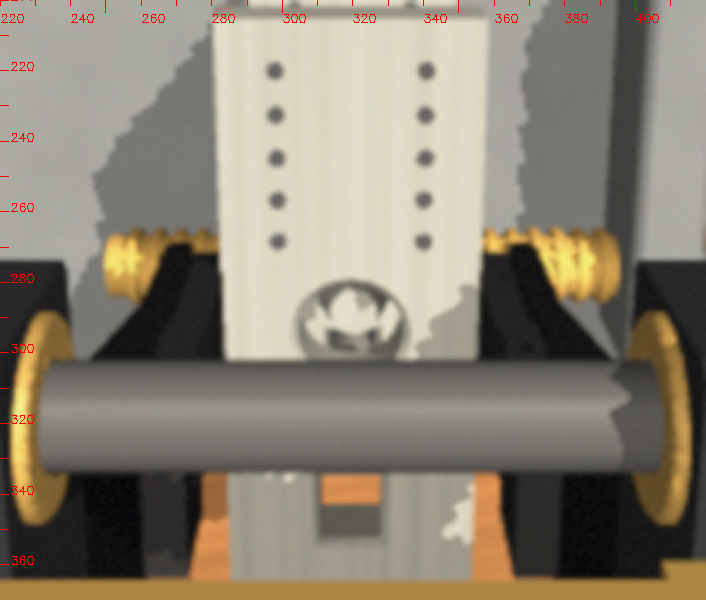

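send_rows([
  {"dp": [5, 0.3, -0.4], "rot": [0, 0, 0]},
  {"dp": [5, 0, 0], "rot": [0, 0, 0]},
  {"dp": [5, 0, 0], "rot": [0, 0, 0]},
  {"dp": [0, 0, 0], "rot": [0, 0, 0]},
  {"dp": [0, 0, 0], "rot": [0, 0, 0]},
  {"dp": [0, 0, 0], "rot": [0, 0, 0]},
])

```text
t: 29.95
position: [590.4, -92.9, 120.4]
ee_rot: [0.702, 0.082, 0.702, -0.082]
wrist_force: [-0.8, 0.3, -1.3]
gripper_width: 0.41
```

send_rows([
  {"dp": [8, 0, 0], "rot": [0, 0, 0]},
  {"dp": [8, 0, 0], "rot": [0, 0, 0]},
  {"dp": [5, 0, 0], "rot": [0, 0, 0]},
  {"dp": [2, 0, 0], "rot": [0, 0, 0]},
  {"dp": [0.8, 0, 0], "rot": [0, 0, 0]},
  {"dp": [0, 0, 0], "rot": [0, 0, 0]},
  {"dp": [0, 0, 0], "rot": [0, 0, 0]},
  {"dp": [0, 0, 0], "rot": [0, 0, 0]},
])

```text
t: 30.75
position: [590.4, -93.0, 96.6]
ee_rot: [0.702, 0.082, 0.702, -0.082]
wrist_force: [-0.7, 0.5, -1.4]
gripper_width: 0.406
```

send_rows([
  {"dp": [0.6, 0, 0], "rot": [0, 0, 0]},
  {"dp": [0.4, 0, 0], "rot": [0, 0, 0]},
  {"dp": [0, 0, 0], "rot": [0, 0, 0]},
  {"dp": [0, 0, 0], "rot": [0, 0, 0]},
])

```text
t: 31.15
position: [590.4, -93.0, 96.1]
ee_rot: [0.702, 0.082, 0.702, -0.083]
wrist_force: [-2.0, -0.7, 6.1]
gripper_width: 0.407
```

Seated (96.1 ≈ 80+16.2). Release, then C.

send_rows([
  {"dp": [0, 0, 0], "rot": [0, 0, 0]},
  {"dp": [0, 0, 0], "rot": [0, 0, 0]},
  {"dp": [0, 0, 0], "rot": [0, 0, 0]},
  {"dp": [0, 0, 0], "rot": [0, 0, 0]},
], grip=55)

```text
t: 31.55
position: [590.2, -93.0, 95.2]
ee_rot: [0.702, 0.082, 0.702, -0.082]
wrist_force: [-0.0, 0.3, -0.4]
gripper_width: 0.545
```

send_rows([
  {"dp": [-10, 0, 0], "rot": [0, 0, 0]},
  {"dp": [-25, 0, 0], "rot": [0, 0, 0]},
  {"dp": [-30, 0, 0], "rot": [0, 0, 0]},
  {"dp": [-15, 0, 0], "rot": [0, 0, 0]},
  {"dp": [0, 0, 0], "rot": [6, 0, 0]},
  {"dp": [0, 0, 0], "rot": [6.7, 0, 0]},
  {"dp": [0, 0, 0], "rot": [0, 0, 0]},
  {"dp": [0, 0, 0], "rot": [0, 0, 0]},
], grip=100)

```text
t: 32.35
position: [590.1, -93.0, 175.5]
ee_rot: [0.689, 0.159, 0.689, -0.159]
wrist_force: [0.1, -0.5, 0.1]
gripper_width: 0.999
```

```bash
python3 - <<'E'
from h import *
plan(602.9+26.9,366.8-13.2,140,153.9)
g=get_image("scene");crop(g["frame"],240,110,460,300,"s1.png")
E
```

```text
t 32.35 pos [590.1 -93.  175.5] head 154.07 q7 0.68 grip 0.999 F [ 0.1 -0.5  0.1]
turn [0.17 0.01 0.02] dp after turn [  35.5  418.5 -160.9]
```

View pics/s1.png

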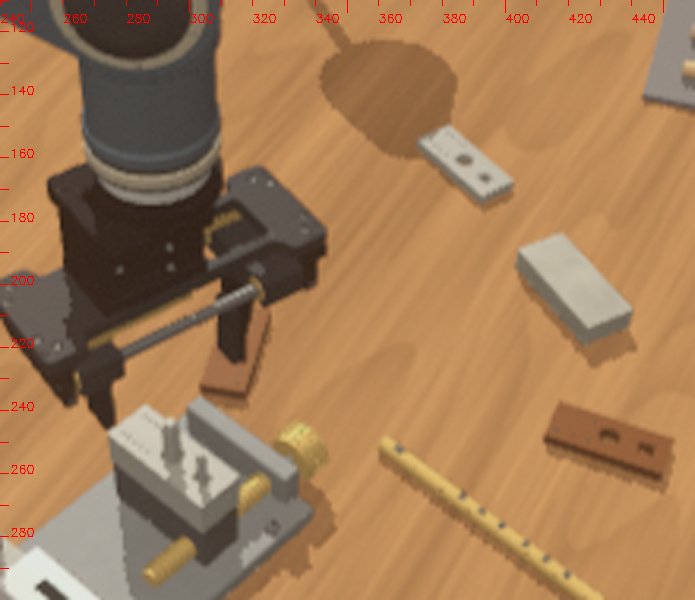

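send_rows([
  {"dp": [0, 15, -6], "rot": [0, 0, 0]},
  {"dp": [0, 30, -12], "rot": [0, 0, 0]},
  {"dp": [5, 42, -16], "rot": [0, 0, 0]},
  {"dp": [5, 44, -17], "rot": [0, 0, 0]},
  {"dp": [5, 44, -17], "rot": [0, 0, 0]},
  {"dp": [5, 44, -17], "rot": [0, 0, 0]},
  {"dp": [5, 44, -17], "rot": [0, 0, 0]},
  {"dp": [5, 44, -17], "rot": [0, 0, 0]},
  {"dp": [5, 44, -17], "rot": [0, 0, 0]},
  {"dp": [0, 34, -13], "rot": [0, 0, 0]},
  {"dp": [0, 22, -8], "rot": [0, 0, 0]},
  {"dp": [0, 11, -4], "rot": [0, 0, 0]},
])

```text
t: 33.6
position: [627.2, 357.9, 140.3]
ee_rot: [0.689, 0.158, 0.69, -0.157]
wrist_force: [0.1, -0.8, -0.4]
gripper_width: 1.0
```

send_rows([
  {"dp": [0, 0, 0], "rot": [0, 0, 0]},
  {"dp": [0, 0, 0], "rot": [0, 0, 0]},
  {"dp": [0, 0, 0], "rot": [0, 0, 0]},
  {"dp": [0, 0, 0], "rot": [0, 0, 0]},
  {"dp": [0, 0, 0], "rot": [0, 0, 0]},
])

```text
t: 34.1
position: [629.9, 351.8, 140.5]
ee_rot: [0.689, 0.16, 0.689, -0.16]
wrist_force: [-0.7, 0.4, 0.3]
gripper_width: 1.004
```

```bash
python3 - <<'E'
from h import *
plates("w13.png")
plan(602.9,366.8,16,153.9)
E
```

```text
blob px [320. 192.] rect c [603.3 366.1] size [34.9 88.2] axis 153.86 holes [(292, [602.8, 366.6]), (163, [627.6, 354.5])]
   slot dir -26.05 dist 27.6
t 34.15 pos [629.8 352.1 140.6] head 153.85 q7 0.06 grip 1.0 F [-0.   0.3  0.1]
turn [-0.05  0.03  0.01] dp after turn [124.6   1.3 -30.6]
```

View pics/w13.png

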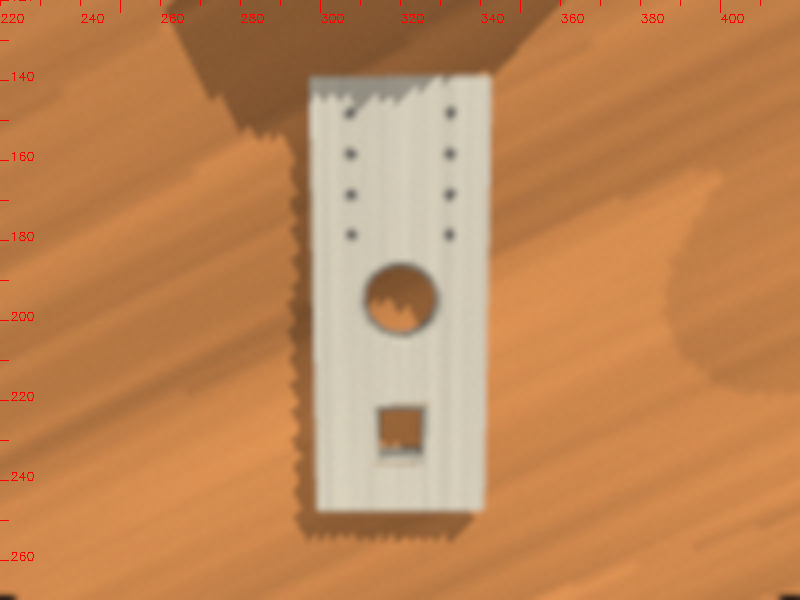

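send_rows([
  {"dp": [10, 0.8, -15], "rot": [0, 0, 0]},
  {"dp": [25, 0, -14.6], "rot": [0, 0, 0]},
  {"dp": [30, 0, 0], "rot": [0, 0, 0]},
  {"dp": [30, 0, 0], "rot": [0, 0, 0]},
  {"dp": [20, 0, 0], "rot": [0, 0, 0]},
  {"dp": [9.4, 0, 0], "rot": [0, 0, 0]},
  {"dp": [0, 0, 0], "rot": [0, 0, 0]},
  {"dp": [0, 0, 0], "rot": [0, 0, 0]},
  {"dp": [0, 0, 0], "rot": [0, 0, 0]},
])

```text
t: 35.05
position: [603.4, 367.4, 16.7]
ee_rot: [0.689, 0.16, 0.689, -0.159]
wrist_force: [-0.3, 0.4, 0.9]
gripper_width: 1.0
```

send_rows([
  {"dp": [0, 0, 0], "rot": [0, 0, 0]},
  {"dp": [0, 0, 0], "rot": [0, 0, 0]},
  {"dp": [0, 0, 0], "rot": [0, 0, 0]},
  {"dp": [0, 0, 0], "rot": [0, 0, 0]},
  {"dp": [0, 0, 0], "rot": [0, 0, 0]},
  {"dp": [0, 0, 0], "rot": [0, 0, 0]},
  {"dp": [0, 0, 0], "rot": [0, 0, 0]},
  {"dp": [0, 0, 0], "rot": [0, 0, 0]},
], grip=0)

```text
t: 35.85
position: [603.1, 366.7, 16.0]
ee_rot: [0.689, 0.159, 0.689, -0.16]
wrist_force: [-0.6, -0.7, 0.9]
gripper_width: 0.403
```

send_rows([
  {"dp": [-10, 0, 0], "rot": [0, 0, 0]},
  {"dp": [-25, 0, 0], "rot": [0, 0, 0]},
  {"dp": [-40, 0, 0], "rot": [0, 0, 0]},
  {"dp": [-40, 0, 0], "rot": [0, 0, 0]},
  {"dp": [-20, 0, 0], "rot": [0, 0, 0]},
  {"dp": [0, 0, 0], "rot": [-6, 0, 0]},
  {"dp": [0, 0, 0], "rot": [-6.7, 0, 0]},
  {"dp": [0, 0, 0], "rot": [0, 0, 0]},
])

```text
t: 36.65
position: [602.9, 366.3, 150.3]
ee_rot: [0.702, 0.082, 0.703, -0.083]
wrist_force: [0.9, -0.1, -2.1]
gripper_width: 0.406
```

```bash
python3 - <<'E'
from h import *
plan(591.4,-93.0,150,166.62)
E
```

```text
t 36.65 pos [602.9 366.3 150.3] head 166.61 q7 0.22 grip 0.406 F [ 0.9 -0.1 -2.1]
turn [-0.01 -0.05  0.06] dp after turn [ 3.000e-01 -4.495e+02  9.510e+01]
```

send_rows([
  {"dp": [0, -18, 4], "rot": [0, 0, 0]},
  {"dp": [0, -34, 7], "rot": [0, 0, 0]},
  {"dp": [0, -46, 10], "rot": [0, 0, 0]},
  {"dp": [0, -46, 10], "rot": [0, 0, 0]},
  {"dp": [0, -46, 10], "rot": [0, 0, 0]},
  {"dp": [0, -46, 10], "rot": [0, 0, 0]},
  {"dp": [0, -46, 10], "rot": [0, 0, 0]},
  {"dp": [0, -46, 10], "rot": [0, 0, 0]},
  {"dp": [0, -46, 9], "rot": [0, 0, 0]},
  {"dp": [0, -40, 8], "rot": [0, 0, 0]},
  {"dp": [0, -24, 5], "rot": [0, 0, 0]},
  {"dp": [0, -12, 2], "rot": [0, 0, 0]},
])

```text
t: 37.85
position: [590.9, -96.6, 150.1]
ee_rot: [0.702, 0.084, 0.702, -0.085]
wrist_force: [0.0, 0.7, -2.1]
gripper_width: 0.402
```

send_rows([
  {"dp": [0, 0, 0], "rot": [0, 0, 0]},
  {"dp": [0, 0, 0], "rot": [0, 0, 0]},
  {"dp": [0, 0, 0], "rot": [0, 0, 0]},
  {"dp": [0, 0, 0], "rot": [0, 0, 0]},
  {"dp": [0, 0, 0], "rot": [0, 0, 0]},
  {"dp": [0, 0, 0], "rot": [0, 0, 0]},
])

```text
t: 38.45
position: [591.5, -92.2, 151.1]
ee_rot: [0.702, 0.082, 0.702, -0.082]
wrist_force: [-0.4, -0.9, -2.3]
gripper_width: 0.41
```

```bash
python3 - <<'E'
from h import *
plan(591.4,-93.0,135,166.62)
g,M,s=wrist();crop(g["frame"],220,200,420,370,"w14.png")
E
```

```text
t 38.45 pos [591.5 -92.2 151.1] head 166.68 q7 0.85 grip 0.41 F [-0.4 -0.9 -2.3]
turn [ 0.06  0.01 -0.  ] dp after turn [16.1 -0.8  0.1]
```

View pics/w14.png

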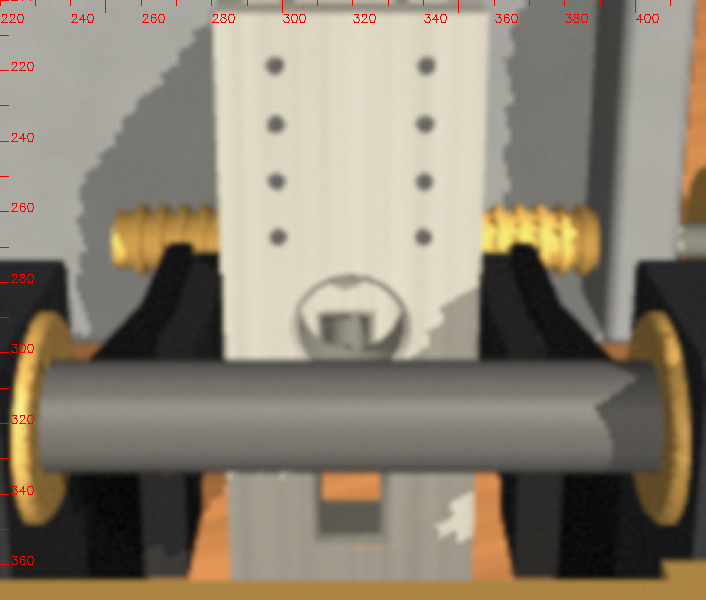

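send_rows([
  {"dp": [0, -0.5, -0.4], "rot": [0, 0, 0]},
  {"dp": [7, 0, 0], "rot": [0, 0, 0]},
  {"dp": [9, 0, 0], "rot": [0, 0, 0]},
  {"dp": [0, 0, 0], "rot": [0, 0, 0]},
  {"dp": [0, 0, 0], "rot": [0, 0, 0]},
  {"dp": [0, 0, 0], "rot": [0, 0, 0]},
  {"dp": [0, 0, 0], "rot": [0, 0, 0]},
])

```text
t: 39.2
position: [591.1, -93.2, 135.3]
ee_rot: [0.702, 0.082, 0.702, -0.082]
wrist_force: [-0.3, -0.5, -2.1]
gripper_width: 0.408
```

```bash
python3 - <<'E'
from h import *
plan(591.0,-92.9,120,166.62)
g,M,s=wrist();crop(g["frame"],220,200,420,370,"w15.png")
E
```

```text
t 39.2 pos [591.1 -93.2 135.3] head 166.62 q7 0.83 grip 0.408 F [-0.3 -0.5 -2.1]
turn [ 0.    0.03 -0.01] dp after turn [15.3  0.2 -0.2]
```

View pics/w15.png

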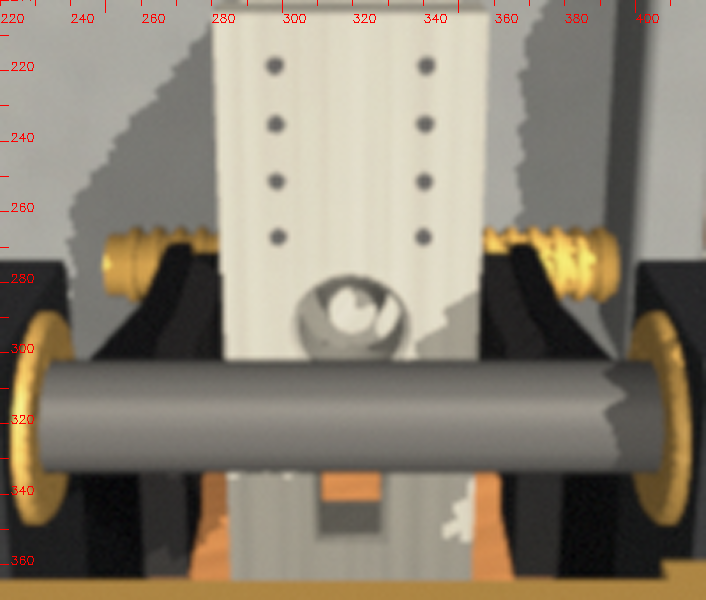

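Shaft tip is centred in the hole. Seat expected at TCP z ≈ 106.1.

send_rows([
  {"dp": [5, 0.2, -0.2], "rot": [0, 0, 0]},
  {"dp": [5, 0, 0], "rot": [0, 0, 0]},
  {"dp": [5, 0, 0], "rot": [0, 0, 0]},
  {"dp": [0, 0, 0], "rot": [0, 0, 0]},
  {"dp": [0, 0, 0], "rot": [0, 0, 0]},
  {"dp": [0, 0, 0], "rot": [0, 0, 0]},
])

```text
t: 39.85
position: [590.9, -92.9, 120.2]
ee_rot: [0.702, 0.082, 0.702, -0.082]
wrist_force: [0.1, 0.1, -1.1]
gripper_width: 0.412
```

send_rows([
  {"dp": [6, 0, 0], "rot": [0, 0, 0]},
  {"dp": [5, 0, 0], "rot": [0, 0, 0]},
  {"dp": [2, 0, 0], "rot": [0, 0, 0]},
  {"dp": [0.8, 0, 0], "rot": [0, 0, 0]},
  {"dp": [0, 0, 0], "rot": [0, 0, 0]},
  {"dp": [0, 0, 0], "rot": [0, 0, 0]},
])

```text
t: 40.45
position: [590.9, -92.9, 106.3]
ee_rot: [0.702, 0.082, 0.702, -0.082]
wrist_force: [1.0, 0.5, -2.8]
gripper_width: 0.405
```

send_rows([
  {"dp": [0.6, 0, 0], "rot": [0, 0, 0]},
  {"dp": [0.4, 0, 0], "rot": [0, 0, 0]},
  {"dp": [0, 0, 0], "rot": [0, 0, 0]},
  {"dp": [0, 0, 0], "rot": [0, 0, 0]},
])

```text
t: 40.85
position: [591.0, -92.9, 105.9]
ee_rot: [0.703, 0.082, 0.702, -0.082]
wrist_force: [-1.9, -0.5, 4.8]
gripper_width: 0.408
```

send_rows([
  {"dp": [0, 0, 0], "rot": [0, 0, 0]},
  {"dp": [0, 0, 0], "rot": [0, 0, 0]},
  {"dp": [0, 0, 0], "rot": [0, 0, 0]},
  {"dp": [0, 0, 0], "rot": [0, 0, 0]},
], grip=55)

```text
t: 41.25
position: [590.8, -93.0, 105.0]
ee_rot: [0.702, 0.082, 0.702, -0.082]
wrist_force: [1.1, -0.5, 0.2]
gripper_width: 0.539
```

send_rows([
  {"dp": [-10, 0, 0], "rot": [0, 0, 0]},
  {"dp": [-25, 0, 0], "rot": [0, 0, 0]},
  {"dp": [-30, 0, 0], "rot": [0, 0, 0]},
  {"dp": [-10, 0, 0], "rot": [0, 0, 0]},
  {"dp": [0, 0, 0], "rot": [-8, 0, 0]},
  {"dp": [0, 0, 0], "rot": [-8, 0, 0]},
  {"dp": [0, 0, 0], "rot": [-6, 0, 0]},
  {"dp": [0, 0, 0], "rot": [0, 0, 0]},
], grip=100)

```text
t: 42.05
position: [590.6, -93.1, 179.9]
ee_rot: [0.705, -0.053, 0.705, 0.053]
wrist_force: [-0.1, 0.4, 0.7]
gripper_width: 0.996
```

```bash
python3 - <<'E'
from h import *
plan(501,-356,145,189)
g=get_image("scene");crop(g["frame"],140,220,360,385,"s2.png")
E
```

```text
t 42.05 pos [590.6 -93.1 179.9] head -171.4 q7 1.2 grip 0.996 F [-0.1  0.4  0.7]
turn [-0.4  -0.02 -0.05] dp after turn [  34.9 -245.6 -129.6]
```

View pics/s2.png

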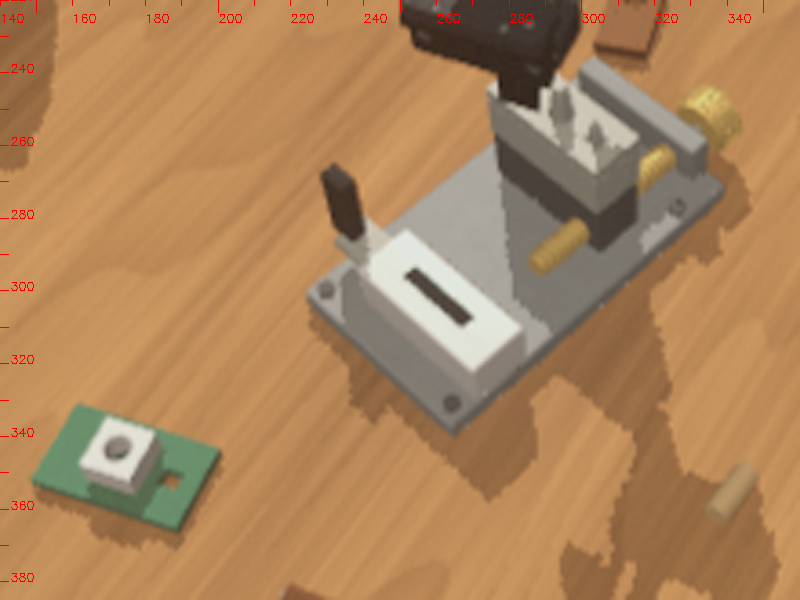

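Four plates stacked; the cover has not moved. Going to it.

send_rows([
  {"dp": [0, -15, -8], "rot": [-0.4, 0, 0]},
  {"dp": [0, -30, -16], "rot": [0, 0, 0]},
  {"dp": [5, -36, -19], "rot": [0, 0, 0]},
  {"dp": [10, -38, -20], "rot": [0, 0, 0]},
  {"dp": [10, -38, -20], "rot": [0, 0, 0]},
  {"dp": [10, -38, -20], "rot": [0, 0, 0]},
  {"dp": [0, -28, -15], "rot": [0, 0, 0]},
  {"dp": [0, -15, -8], "rot": [0, 0, 0]},
  {"dp": [0, -8, -4], "rot": [0, 0, 0]},
  {"dp": [0, 0, 0], "rot": [0, 0, 0]},
  {"dp": [0, 0, 0], "rot": [0, 0, 0]},
  {"dp": [0, 0, 0], "rot": [0, 0, 0]},
])

```text
t: 43.3
position: [501.9, -354.2, 145.8]
ee_rot: [0.705, -0.057, 0.705, 0.057]
wrist_force: [0.4, -0.1, -0.2]
gripper_width: 0.999
```

send_rows([
  {"dp": [0, 0, 0], "rot": [0, 0, 0]},
  {"dp": [0, 0, 0], "rot": [0, 0, 0]},
  {"dp": [0, 0, 0], "rot": [0, 0, 0]},
])

```text
t: 43.6
position: [501.1, -355.9, 145.3]
ee_rot: [0.705, -0.056, 0.705, 0.056]
wrist_force: [-0.1, -0.2, -0.8]
gripper_width: 0.999
```

```bash
cat >> h.py <<'E'
def cover(name):
    g,M,s=wrist();hsv=cv2.cvtColor(g["frame"],cv2.COLOR_RGB2HSV)
    m=((hsv[:,:,0]>50)&(hsv[:,:,0]<95)&(hsv[:,:,1]>60)).astype(np.uint8);m[268:]=0
    blobs(g,m,8,M,800)
    w=((hsv[:,:,1]<45)&(hsv[:,:,2]>110)).astype(np.uint8);w[268:]=0
    print("boss");blobs(g,w,26,M,400)
    crop(g["frame"],220,120,420,270,name);np.save("Mc.npy",M)
E
python3 - <<'E'
from h import *
cover("w16.png")
plan(471,-361,16,189)
E
```

```text
1 [283, 140, 63, 107, 4365] [315.3, 189.4] rect [[472.8, -363.8], [89.5, 49.4], 11.7]
boss
1 [295, 177, 40, 42, 1336] [314.9, 197.1] rect [[472.0, -364.0], [32.4, 30.9], 12.0]
2 [456, 244, 62, 24, 722] [483.5, 259.1] rect [[497.6, -213.4], [20.3, 51.4], 9.1]
t 43.65 pos [ 501.  -356.1  145.3] head -170.96 q7 1.63 grip 0.999 F [-0.9 -0.2  0.2]
turn [0.04 0.   0.  ] dp after turn [129.3  -0.2 -30.4]
```

View pics/w16.png

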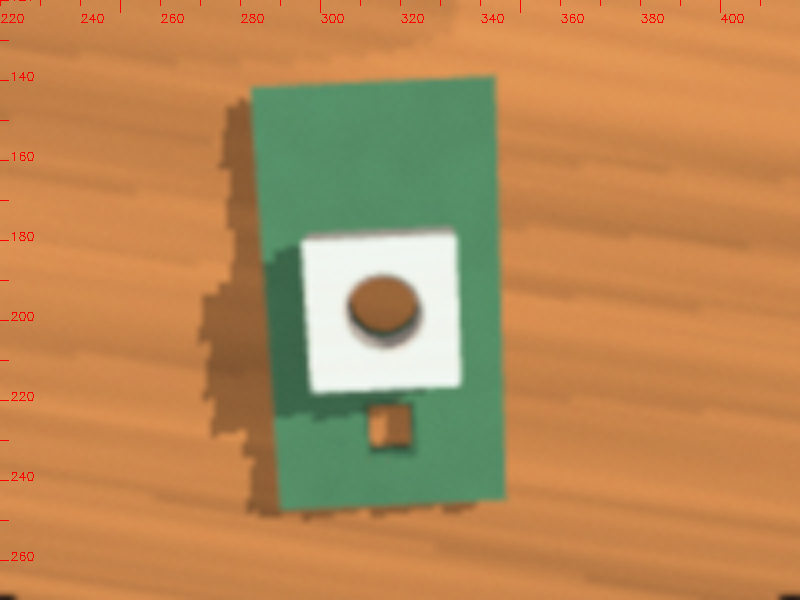

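```bash
python3 - <<'E'
from h import *
plan(472.5,-363.8,24.5,191.8)
E
```

```text
t 43.65 pos [ 501.  -356.1  145.3] head -170.96 q7 1.63 grip 0.999 F [-0.9 -0.2  0.2]
turn [-2.76  0.    0.  ] dp after turn [120.8  -1.7 -29.5]
```

send_rows([
  {"dp": [0, 0, 0], "rot": [-2.8, 0, 0]},
  {"dp": [10, -1.7, -14.5], "rot": [0, 0, 0]},
  {"dp": [25, 0, -15], "rot": [0, 0, 0]},
  {"dp": [30, 0, 0], "rot": [0, 0, 0]},
  {"dp": [25, 0, 0], "rot": [0, 0, 0]},
  {"dp": [14, 0, 0], "rot": [0, 0, 0]},
  {"dp": [9, 0, 0], "rot": [0, 0, 0]},
  {"dp": [0, 0, 0], "rot": [0, 0, 0]},
  {"dp": [0, 0, 0], "rot": [0, 0, 0]},
  {"dp": [0, 0, 0], "rot": [0, 0, 0]},
  {"dp": [0, 0, 0], "rot": [0, 0, 0]},
  {"dp": [0, 0, 0], "rot": [0, 0, 0]},
])

```text
t: 44.85
position: [472.6, -364.2, 32.9]
ee_rot: [0.704, -0.073, 0.703, 0.072]
wrist_force: [-0.2, 0.7, 0.5]
gripper_width: 0.999
```

```bash
python3 - <<'E'
from h import *
plan(472.5,-363.8,24.5,191.8)
E
```

```text
t 44.85 pos [ 472.6 -364.2   32.9] head -168.18 q7 1.6 grip 0.999 F [-0.2  0.7  0.5]
turn [0.02 0.04 0.06] dp after turn [ 8.4  0.5 -0.1]
```

send_rows([
  {"dp": [8.2, 0.4, 0], "rot": [0, 0, 0]},
  {"dp": [0, 0, 0], "rot": [0, 0, 0]},
  {"dp": [0, 0, 0], "rot": [0, 0, 0]},
  {"dp": [0, 0, 0], "rot": [0, 0, 0]},
])

```text
t: 45.25
position: [472.3, -363.6, 24.0]
ee_rot: [0.703, -0.073, 0.703, 0.073]
wrist_force: [-0.1, 0.1, 0.2]
gripper_width: 0.996
```

send_rows([
  {"dp": [0, 0, 0], "rot": [0, 0, 0]},
  {"dp": [0, 0, 0], "rot": [0, 0, 0]},
  {"dp": [0, 0, 0], "rot": [0, 0, 0]},
  {"dp": [0, 0, 0], "rot": [0, 0, 0]},
  {"dp": [0, 0, 0], "rot": [0, 0, 0]},
  {"dp": [0, 0, 0], "rot": [0, 0, 0]},
  {"dp": [0, 0, 0], "rot": [0, 0, 0]},
  {"dp": [0, 0, 0], "rot": [0, 0, 0]},
], grip=0)

```text
t: 46.05
position: [472.2, -363.6, 24.1]
ee_rot: [0.703, -0.073, 0.703, 0.073]
wrist_force: [1.4, -0.1, 0.3]
gripper_width: 0.357
```

send_rows([
  {"dp": [-10, 0, 0], "rot": [0, 0, 0]},
  {"dp": [-25, 0, 0], "rot": [0, 0, 0]},
  {"dp": [-40, 0, 0], "rot": [0, 0, 0]},
  {"dp": [-40, 0, 0], "rot": [0, 0, 0]},
  {"dp": [-25, 0, 0], "rot": [0, 0, 0]},
  {"dp": [0, 0, 0], "rot": [8, 0, 0]},
  {"dp": [0, 0, 0], "rot": [8, 0, 0]},
  {"dp": [0, 0, 0], "rot": [8, 0, 0]},
  {"dp": [0, 0, 0], "rot": [1.1, 0, 0]},
  {"dp": [0, 0, 0], "rot": [0, 0, 0]},
  {"dp": [0, 0, 0], "rot": [0, 0, 0]},
])

```text
t: 47.15
position: [472.2, -363.5, 164.1]
ee_rot: [0.702, 0.081, 0.702, -0.081]
wrist_force: [0.3, -0.1, -1.2]
gripper_width: 0.344
```

```bash
python3 - <<'E'
from h import *
plan(591.4,-93.0,165,166.62)
g,M,s=wrist();cv2.imwrite("pics/w17.png",g["frame"][:,:,::-1])
E
```

```text
t 47.15 pos [ 472.2 -363.5  164.1] head 166.85 q7 1.34 grip 0.344 F [ 0.3 -0.1 -1.2]
turn [ 0.23 -0.   -0.01] dp after turn [ -0.9 290.7  53.4]
```

View pics/w17.png

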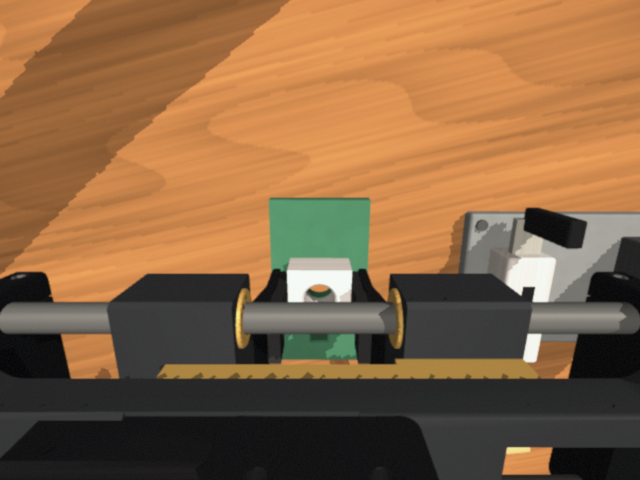

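```bash
python3 - <<'E'
from h import *
a=cv2.imread("pics/w17.png")[:,:,::-1]
crop(a,255,185,385,370,"w17c.png",3.2)
E
```

```text
(no output)
```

View pics/w17c.png

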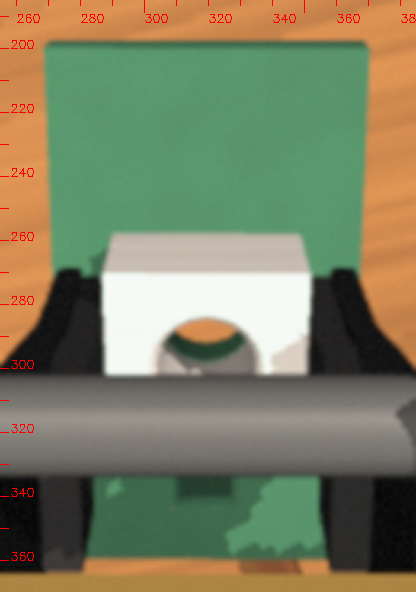

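send_rows([
  {"dp": [0, 12, 2], "rot": [0.2, 0, 0]},
  {"dp": [0, 25, 5], "rot": [0, 0, 0]},
  {"dp": [0, 36, 6], "rot": [0, 0, 0]},
  {"dp": [0, 40, 7], "rot": [0, 0, 0]},
  {"dp": [0, 40, 7], "rot": [0, 0, 0]},
  {"dp": [0, 40, 7], "rot": [0, 0, 0]},
  {"dp": [0, 40, 7], "rot": [0, 0, 0]},
  {"dp": [0, 30, 6], "rot": [0, 0, 0]},
  {"dp": [0, 18, 4], "rot": [0, 0, 0]},
  {"dp": [0, 9.7, 2], "rot": [0, 0, 0]},
  {"dp": [0, 0, 0], "rot": [0, 0, 0]},
  {"dp": [0, 0, 0], "rot": [0, 0, 0]},
])

```text
t: 48.4
position: [591.1, -94.1, 163.7]
ee_rot: [0.702, 0.083, 0.702, -0.083]
wrist_force: [-0.2, -0.4, -1.3]
gripper_width: 0.343
```

send_rows([
  {"dp": [0, 0, 0], "rot": [0, 0, 0]},
  {"dp": [0, 0, 0], "rot": [0, 0, 0]},
  {"dp": [0, 0, 0], "rot": [0, 0, 0]},
  {"dp": [0, 0, 0], "rot": [0, 0, 0]},
])

```text
t: 48.8
position: [591.4, -93.8, 164.1]
ee_rot: [0.702, 0.083, 0.702, -0.083]
wrist_force: [1.2, -1.1, -1.6]
gripper_width: 0.341
```

```bash
python3 - <<'E'
from h import *
plan(591.15,-92.95,145,166.62)
g,M,s=wrist();crop(g["frame"],220,200,420,370,"w18.png")
Mt=g["tool_from_camera"]
def onx(uv,x):
    o,d=ray(g,uv,Mt);return (o+d*(x-o[0])/d[0]).round(1)
for p in [(270,198.5),(369.5,198.5)]: print(onx(p,16.1))
E
```

```text
t 48.8 pos [591.4 -93.8 164.1] head 166.47 q7 0.85 grip 0.341 F [ 1.2 -1.1 -1.6]
turn [-0.15 -0.    0.01] dp after turn [19.1  0.8 -0.4]
[ 16.1 -23.8 -44.9]
[ 16.1  25.3 -44.9]
```

View pics/w18.png

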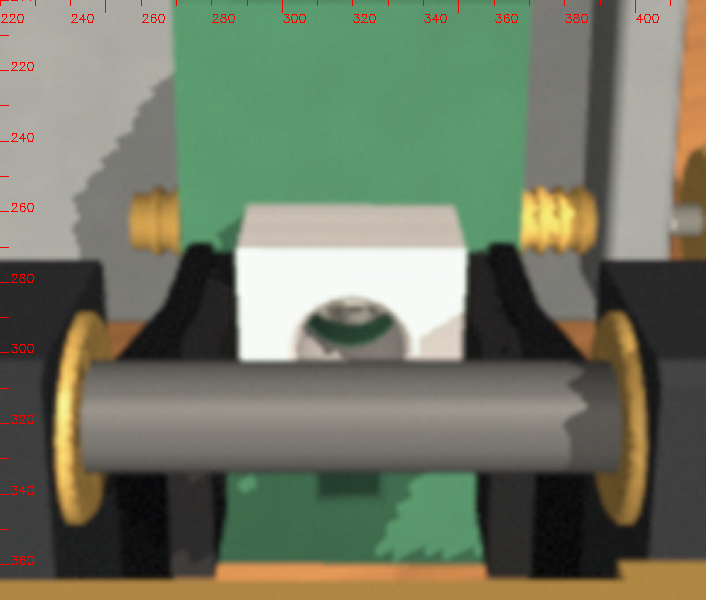

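send_rows([
  {"dp": [0, 0.8, -0.2], "rot": [-0.15, 0, 0]},
  {"dp": [8, 0, 0], "rot": [0, 0, 0]},
  {"dp": [8, 0, 0], "rot": [0, 0, 0]},
  {"dp": [6, 0, 0], "rot": [0, 0, 0]},
  {"dp": [0, 0, 0], "rot": [0, 0, 0]},
  {"dp": [0, 0, 0], "rot": [0, 0, 0]},
  {"dp": [0, 0, 0], "rot": [0, 0, 0]},
  {"dp": [0, 0, 0], "rot": [0, 0, 0]},
])

```text
t: 49.65
position: [591.7, -92.4, 142.4]
ee_rot: [0.703, 0.082, 0.702, -0.082]
wrist_force: [-0.0, 0.4, -1.6]
gripper_width: 0.34
```

```bash
python3 - <<'E'
from h import *
plan(591.3,-93.0,124,166.62)
g,M,s=wrist();crop(g["frame"],220,200,420,370,"w19.png")
E
```

```text
t 49.65 pos [591.7 -92.4 142.4] head 166.67 q7 0.83 grip 0.34 F [-0.   0.4 -1.6]
turn [ 0.05  0.04 -0.  ] dp after turn [18.4 -0.7 -0.3]
```

View pics/w19.png

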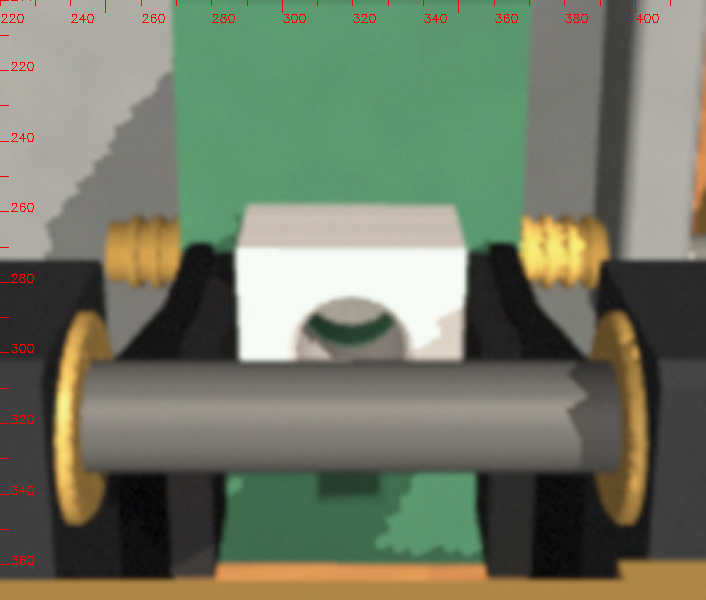

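send_rows([
  {"dp": [0, -0.6, -0.3], "rot": [0, 0, 0]},
  {"dp": [0, 0, 0], "rot": [0, 0, 0]},
  {"dp": [0, 0, 0], "rot": [0, 0, 0]},
  {"dp": [4, 0, 0], "rot": [0, 0, 0]},
  {"dp": [4, 0, 0], "rot": [0, 0, 0]},
  {"dp": [0, 0, 0], "rot": [0, 0, 0]},
  {"dp": [0, 0, 0], "rot": [0, 0, 0]},
  {"dp": [0, 0, 0], "rot": [0, 0, 0]},
])

```text
t: 50.5
position: [591.1, -92.9, 134.1]
ee_rot: [0.702, 0.082, 0.702, -0.082]
wrist_force: [0.4, -0.0, -1.6]
gripper_width: 0.341
```

send_rows([
  {"dp": [4, 0, 0], "rot": [0, 0, 0]},
  {"dp": [4, 0, 0], "rot": [0, 0, 0]},
  {"dp": [1, 0, 0], "rot": [0, 0, 0]},
  {"dp": [0.5, 0, 0], "rot": [0, 0, 0]},
  {"dp": [0, 0, 0], "rot": [0, 0, 0]},
  {"dp": [0, 0, 0], "rot": [0, 0, 0]},
  {"dp": [0, 0, 0], "rot": [0, 0, 0]},
])

```text
t: 51.2
position: [591.2, -92.9, 124.7]
ee_rot: [0.702, 0.082, 0.702, -0.082]
wrist_force: [-0.5, 0.3, -1.1]
gripper_width: 0.337
```

send_rows([
  {"dp": [0.6, 0, 0], "rot": [0, 0, 0]},
  {"dp": [0.6, 0, 0], "rot": [0, 0, 0]},
  {"dp": [0, 0, 0], "rot": [0, 0, 0]},
  {"dp": [0, 0, 0], "rot": [0, 0, 0]},
])

```text
t: 51.6
position: [591.2, -92.9, 124.2]
ee_rot: [0.703, 0.082, 0.702, -0.082]
wrist_force: [-2.0, -1.4, 5.0]
gripper_width: 0.343
```

send_rows([
  {"dp": [0, 0, 0], "rot": [0, 0, 0]},
  {"dp": [0, 0, 0], "rot": [0, 0, 0]},
  {"dp": [0, 0, 0], "rot": [0, 0, 0]},
  {"dp": [0, 0, 0], "rot": [0, 0, 0]},
], grip=50)

```text
t: 52.0
position: [591.1, -93.0, 123.1]
ee_rot: [0.702, 0.082, 0.702, -0.082]
wrist_force: [-0.1, 0.0, 0.1]
gripper_width: 0.492
```

send_rows([
  {"dp": [-10, 0, 0], "rot": [0, 0, 0]},
  {"dp": [-25, 0, 0], "rot": [0, 0, 0]},
  {"dp": [-20, 0, 0], "rot": [0, 0, 0]},
  {"dp": [0, 0, 0], "rot": [0, 0, 0]},
  {"dp": [0, 0, 0], "rot": [0, 0, 0]},
])

```text
t: 52.5
position: [591.1, -93.0, 178.8]
ee_rot: [0.703, 0.082, 0.702, -0.082]
wrist_force: [0.1, 0.6, 0.3]
gripper_width: 0.497
```

```bash
python3 - <<'E'
from h import *
# tab home: feed(-65-10?..)
h=np.radians(-13.38);c,s=np.cos(h),np.sin(h);O=np.array([591.3,-93.0])
for x in(-65,-100): print(x,O+[c*x+s*115,s*x-c*115])
p=O+[c*-65+s*-115*-1*0,0]
g=get_image("side");crop(g["frame"],290,140,440,270,"s3.png");g=get_image("scene");crop(g["frame"],200,200,360,320,"s4.png")
plan(591,-93,180,166.62)
E
```

```text
-65 [ 501.45235602 -189.83698091]
-100 [ 467.40237103 -181.73768948]
t 52.6 pos [590.4 -93.2 177.5] head 166.67 q7 0.87 grip 0.499 F [ 0.4  0.1 -0.3]
turn [ 0.05 -0.08  0.04] dp after turn [-2.5  0.4  0.5]
```

View pics/s3.png

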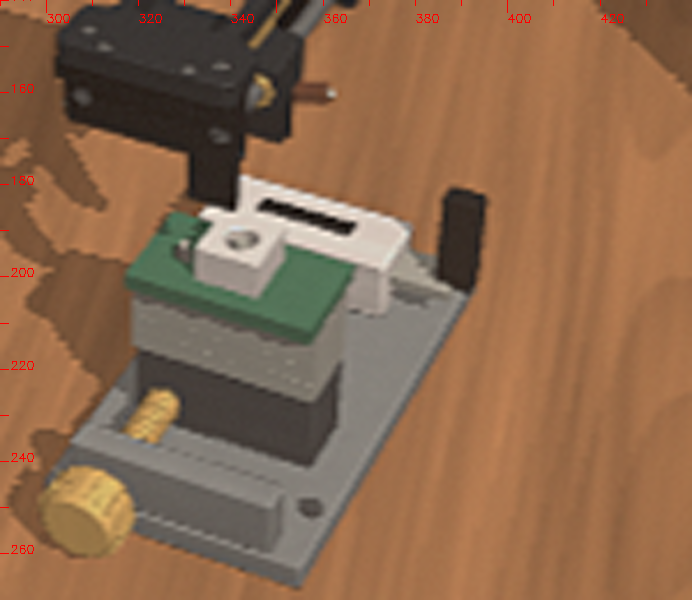

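View pics/s4.png

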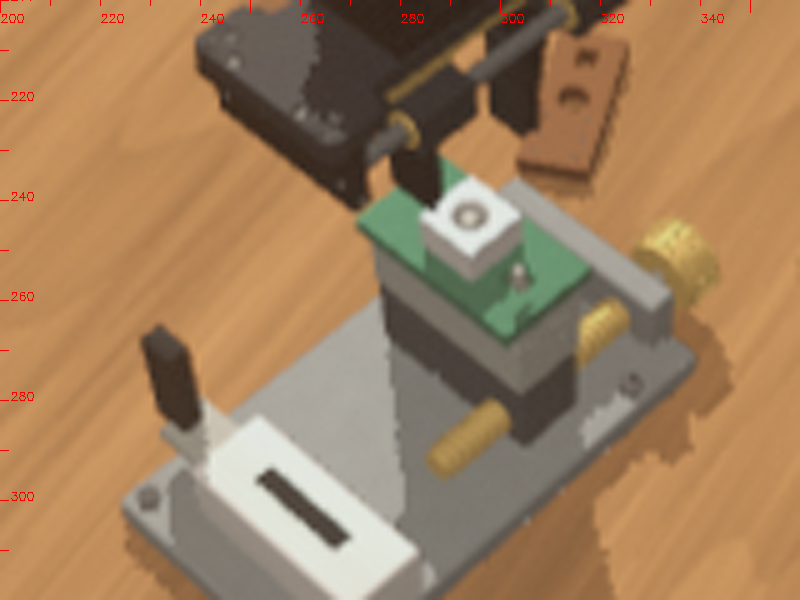

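```bash
python3 - <<'E'
from h import *
plan(540.4,-199.1,160,166.62)
E
```

```text
t 52.6 pos [590.4 -93.2 177.5] head 166.67 q7 0.87 grip 0.499 F [ 0.4  0.1 -0.3]
turn [ 0.05 -0.08  0.04] dp after turn [  17.5 -114.6  -24.2]
```

send_rows([
  {"dp": [0, -12, -2], "rot": [0, 0, 0]},
  {"dp": [0, -25, -5], "rot": [0, 0, 0]},
  {"dp": [0, -30, -7], "rot": [0, 0, 0]},
  {"dp": [8, -25, -6], "rot": [0, 0, 0]},
  {"dp": [8, -15, -3], "rot": [0, 0, 0]},
  {"dp": [1, -8, -1], "rot": [0, 0, 0]},
  {"dp": [0, 0, 0], "rot": [0, 0, 0]},
  {"dp": [0, 0, 0], "rot": [0, 0, 0]},
  {"dp": [0, 0, 0], "rot": [0, 0, 0]},
  {"dp": [0, 0, 0], "rot": [0, 0, 0]},
  {"dp": [0, 0, 0], "rot": [0, 0, 0]},
])

```text
t: 53.7
position: [541.6, -198.5, 161.7]
ee_rot: [0.703, 0.082, 0.702, -0.082]
wrist_force: [0.2, -0.0, -0.1]
gripper_width: 0.502
```

```bash
python3 - <<'E'
from h import *
plan(501.5,-189.8,78,166.62)
g,M,s=wrist();np.save("Mt.npy",M);cv2.imwrite("pics/w20.png",g["frame"][:,:,::-1]);crop(g["frame"],240,120,400,270,"w20c.png",4)
E
```

```text
t 53.7 pos [ 541.6 -198.5  161.7] head 166.75 q7 1.03 grip 0.502 F [ 0.2 -0.  -0.1]
turn [ 0.13  0.03 -0.  ] dp after turn [ 83.7  -0.8 -41. ]
```

View pics/w20.png

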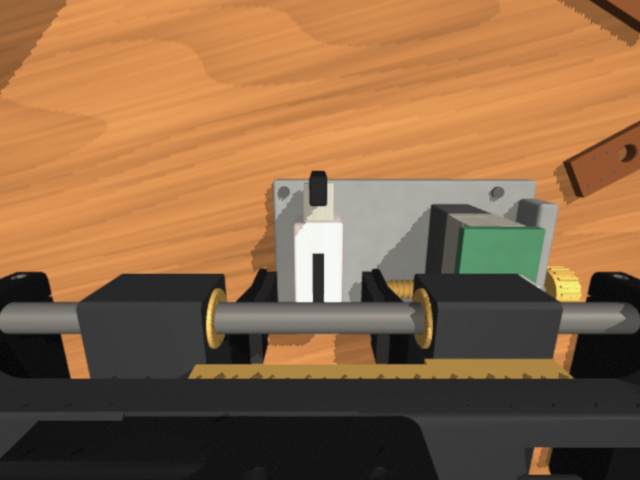

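View pics/w20c.png

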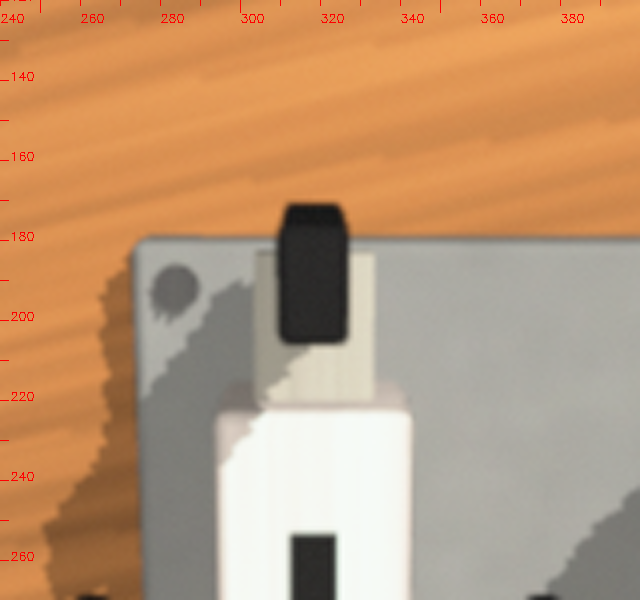

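```bash
python3 - <<'E'
from h import *
g=get_image("wrist");M=np.load("Mt.npy")
for p in [(318.3,191),(309.5,191),(327,191),(318.3,176),(318.3,205.7)]: print(onz(g,p,90,M).round(1))
T=onz(g,(318.3,191),90,M);print(T-0.7*np.array([.23,.97,0]))
plan(501.5,-189.8,78,166.62)
E
```

```text
[ 501.4 -189.1   90. ]
[ 500.1 -194.7   90. ]
[ 502.7 -183.6   90. ]
[ 492.  -186.9   90. ]
[ 510.9 -191.4   90. ]
[ 501.2534812  -189.81517126   90.        ]
t 53.8 pos [ 541.4 -198.9  161.5] head 166.72 q7 1.03 grip 0.503 F [ 0.  -0.2  0.3]
turn [0.1  0.02 0.  ] dp after turn [ 83.5  -0.4 -40.9]
```

send_rows([
  {"dp": [0, -0.4, -15], "rot": [0.1, 0, 0]},
  {"dp": [0, 0, -18], "rot": [0, 0, 0]},
  {"dp": [8, 0, -8], "rot": [0, 0, 0]},
  {"dp": [15, 0, 0], "rot": [0, 0, 0]},
  {"dp": [20, 0, 0], "rot": [0, 0, 0]},
  {"dp": [20, 0, 0], "rot": [0, 0, 0]},
  {"dp": [13, 0, 0], "rot": [0, 0, 0]},
  {"dp": [7, 0, 0], "rot": [0, 0, 0]},
  {"dp": [0, 0, 0], "rot": [0, 0, 0]},
  {"dp": [0, 0, 0], "rot": [0, 0, 0]},
  {"dp": [0, 0, 0], "rot": [0, 0, 0]},
  {"dp": [0, 0, 0], "rot": [0, 0, 0]},
])

```text
t: 55.0
position: [501.7, -190.4, 79.0]
ee_rot: [0.703, 0.083, 0.702, -0.083]
wrist_force: [-0.5, 0.0, 0.1]
gripper_width: 0.499
```

```bash
python3 - <<'E'
from h import *
plan(501.5,-189.8,78,166.62)
E
```

```text
t 55.0 pos [ 501.7 -190.4   79. ] head 166.56 q7 0.93 grip 0.499 F [-0.5  0.   0.1]
turn [-0.06  0.08  0.02] dp after turn [ 1.   0.5 -0.3]
```

send_rows([
  {"dp": [0, 0.5, 0], "rot": [0, 0, 0]},
  {"dp": [0, 0, 0], "rot": [0, 0, 0]},
  {"dp": [0, 0, 0], "rot": [0, 0, 0]},
  {"dp": [0, 0, 0], "rot": [0, 0, 0]},
])

```text
t: 55.4
position: [501.3, -189.8, 78.4]
ee_rot: [0.702, 0.083, 0.702, -0.083]
wrist_force: [0.4, 0.3, -1.0]
gripper_width: 0.499
```

send_rows([
  {"dp": [0, 0, 0], "rot": [0, 0, 0]},
  {"dp": [0, 0, 0], "rot": [0, 0, 0]},
  {"dp": [0, 0, 0], "rot": [0, 0, 0]},
  {"dp": [0, 0, 0], "rot": [0, 0, 0]},
  {"dp": [0, 0, 0], "rot": [0, 0, 0]},
  {"dp": [0, 0, 0], "rot": [0, 0, 0]},
  {"dp": [0, 0, 0], "rot": [0, 0, 0]},
  {"dp": [0, 0, 0], "rot": [0, 0, 0]},
], grip=0)

```text
t: 56.2
position: [501.3, -189.8, 78.3]
ee_rot: [0.702, 0.083, 0.702, -0.083]
wrist_force: [-0.1, 0.2, -0.3]
gripper_width: 0.138
```

```bash
python3 - <<'E'
from h import *
s=read_state();p=s["position"]
d=np.array([-.9729,.2314]);t=p[:2]+35*d;print(p)
plan(t[0],t[1],p[2],166.62)
E
```

```text
[ 501.30422963 -189.79924025   78.34741409]
t 56.2 pos [ 501.3 -189.8   78.3] head 166.58 q7 0.93 grip 0.138 F [-0.1  0.2 -0.3]
turn [-0.04  0.    0.01] dp after turn [  0.  -0. -35.]
```

Gripped at home (12 mm). Draw slowly to 30, then check.

send_rows([
  {"dp": [0, 0, -2], "rot": [0, 0, 0]},
  {"dp": [0, 0, -3], "rot": [0, 0, 0]},
  {"dp": [0, 0, -4], "rot": [0, 0, 0]},
  {"dp": [0, 0, -5], "rot": [0, 0, 0]},
  {"dp": [0, 0, -5], "rot": [0, 0, 0]},
  {"dp": [0, 0, -4], "rot": [0, 0, 0]},
  {"dp": [0, 0, -3], "rot": [0, 0, 0]},
  {"dp": [0, 0, -2], "rot": [0, 0, 0]},
  {"dp": [0, 0, -1], "rot": [0, 0, 0]},
  {"dp": [0, 0, -1], "rot": [0, 0, 0]},
  {"dp": [0, 0, 0], "rot": [0, 0, 0]},
  {"dp": [0, 0, 0], "rot": [0, 0, 0]},
])

```text
t: 57.4
position: [472.1, -182.9, 78.4]
ee_rot: [0.702, 0.083, 0.702, -0.083]
wrist_force: [3.7, -2.4, -2.7]
gripper_width: 0.137
```

```bash
python3 - <<'E'
from h import *
s=read_state();p=s["position"];d=np.array([-.9729,.2314]);print("drawn",(p[:2]-[501.3,-189.8])@d,s["wrist_force"],s["gripper_width"])
g=get_image("scene");crop(g["frame"],200,240,300,330,"s5.png",6);g=get_image("side");crop(g["frame"],340,160,440,230,"s6.png",6)
E
```

```text
drawn 29.988887193465537 [ 3.71202099 -2.37738091 -2.69553711] 0.13692172795476762
```

View pics/s5.png

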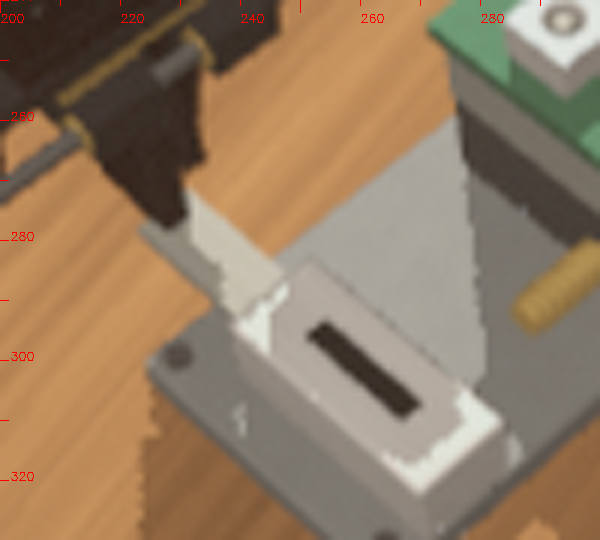

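View pics/s6.png

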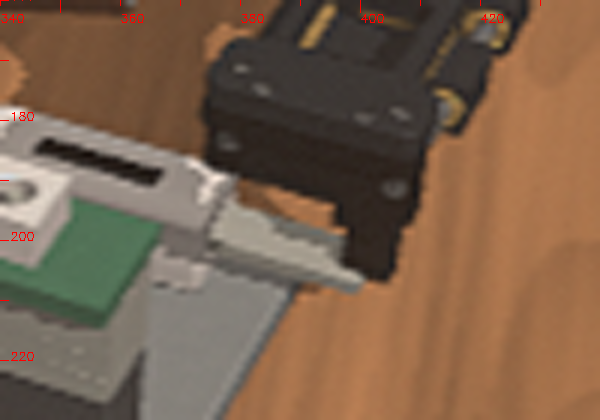

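Drawn 30 mm: blade visible, no red yet — as expected. Now 5 mm more.

send_rows([
  {"dp": [0, 0, -1], "rot": [0, 0, 0]},
  {"dp": [0, 0, -1], "rot": [0, 0, 0]},
  {"dp": [0, 0, -1], "rot": [0, 0, 0]},
  {"dp": [0, 0, -1], "rot": [0, 0, 0]},
  {"dp": [0, 0, -0.7], "rot": [0, 0, 0]},
  {"dp": [0, 0, -0.3], "rot": [0, 0, 0]},
  {"dp": [0, 0, 0], "rot": [0, 0, 0]},
  {"dp": [0, 0, 0], "rot": [0, 0, 0]},
  {"dp": [0, 0, 0], "rot": [0, 0, 0]},
])

```text
t: 58.4
position: [467.2, -181.7, 78.4]
ee_rot: [0.702, 0.083, 0.702, -0.083]
wrist_force: [2.9, -3.7, -3.8]
gripper_width: 0.138
```

```bash
python3 - <<'E'
from h import *
s=read_state();p=s["position"];d=np.array([-.9729,.2314]);print("drawn",(p[:2]-[501.3,-189.8])@d,s["wrist_force"],s["gripper_width"])
g=get_image("scene");crop(g["frame"],200,240,300,330,"s7.png",6);g=get_image("side");crop(g["frame"],340,160,440,230,"s8.png",6)
E
```

```text
drawn 35.04962210811468 [ 2.88734977 -3.7341455  -3.79437555] 0.13815617556963347
```

View pics/s7.png

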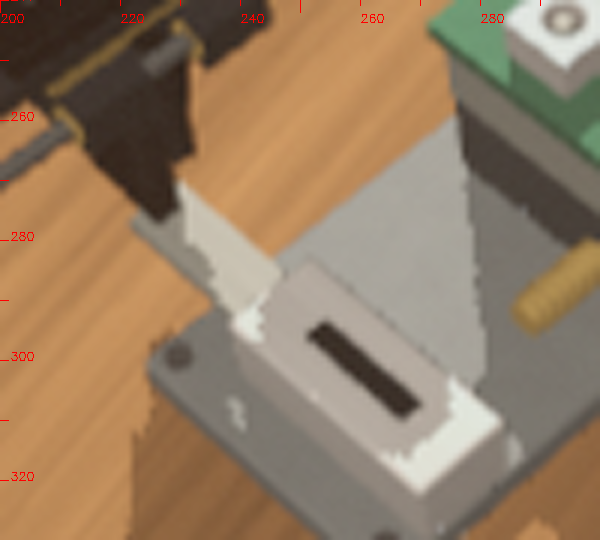

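View pics/s8.png

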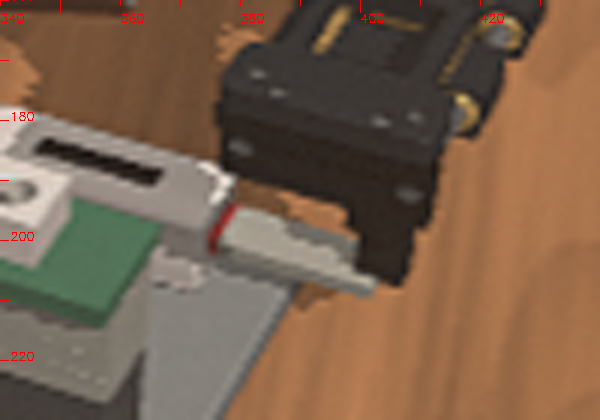

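send_rows([
  {"dp": [0, 0, 0], "rot": [0, 0, 0]},
  {"dp": [0, 0, 0], "rot": [0, 0, 0]},
  {"dp": [0, 0, 0], "rot": [0, 0, 0]},
  {"dp": [0, 0, 0], "rot": [0, 0, 0]},
  {"dp": [0, 0, 0], "rot": [0, 0, 0]},
  {"dp": [0, 0, 0], "rot": [0, 0, 0]},
  {"dp": [0, 0, 0], "rot": [0, 0, 0]},
  {"dp": [0, 0, 0], "rot": [0, 0, 0]},
  {"dp": [0, 0, 0], "rot": [0, 0, 0]},
  {"dp": [0, 0, 0], "rot": [0, 0, 0]},
  {"dp": [0, 0, 0], "rot": [0, 0, 0]},
  {"dp": [0, 0, 0], "rot": [0, 0, 0]},
])

```text
t: 59.7
position: [467.3, -181.7, 78.4]
ee_rot: [0.702, 0.083, 0.702, -0.083]
wrist_force: [3.6, -3.7, -3.1]
gripper_width: 0.135
```

send_rows([
  {"dp": [0, 0, 0], "rot": [0, 0, 0]},
  {"dp": [0, 0, 0], "rot": [0, 0, 0]},
  {"dp": [0, 0, 0], "rot": [0, 0, 0]},
  {"dp": [0, 0, 0], "rot": [0, 0, 0]},
  {"dp": [0, 0, 0], "rot": [0, 0, 0]},
  {"dp": [0, 0, 0], "rot": [0, 0, 0]},
  {"dp": [0, 0, 0], "rot": [0, 0, 0]},
  {"dp": [0, 0, 0], "rot": [0, 0, 0]},
  {"dp": [0, 0, 0], "rot": [0, 0, 0]},
  {"dp": [0, 0, 0], "rot": [0, 0, 0]},
  {"dp": [0, 0, 0], "rot": [0, 0, 0]},
  {"dp": [0, 0, 0], "rot": [0, 0, 0]},
])

```text
t: 60.9
position: [467.3, -181.7, 78.4]
ee_rot: [0.702, 0.083, 0.702, -0.083]
wrist_force: [4.2, -4.2, -3.8]
gripper_width: 0.134
```

```bash
python3 - <<'E'
from h import *
s=read_state();p=s["position"];d=np.array([-.9729,.2314]);print(s["t"],"drawn",(p[:2]-[501.3,-189.8])@d)
g=get_image("side");crop(g["frame"],360,180,410,215,"s9.png",14)
E
```

```text
60.9 drawn 34.95764565867174
```

View pics/s9.png

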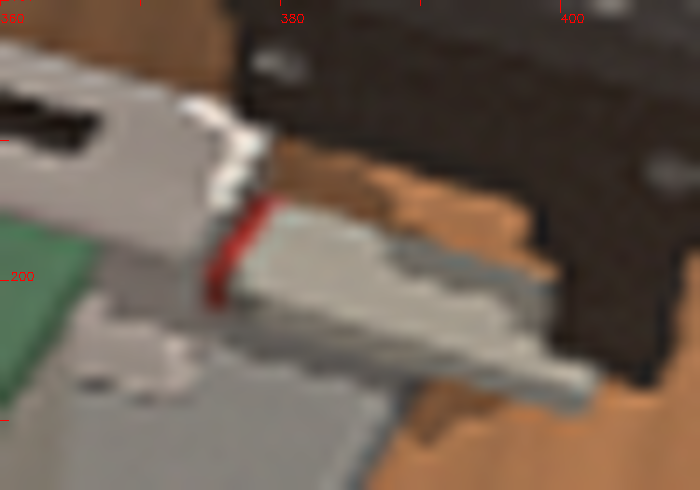

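send_rows([
  {"dp": [0, 0, 0], "rot": [0, 0, 0]},
  {"dp": [0, 0, 2], "rot": [0, 0, 0]},
  {"dp": [0, 0, 4], "rot": [0, 0, 0]},
  {"dp": [0, 0, 5], "rot": [0, 0, 0]},
  {"dp": [0, 0, 6], "rot": [0, 0, 0]},
  {"dp": [0, 0, 6], "rot": [0, 0, 0]},
  {"dp": [0, 0, 5], "rot": [0, 0, 0]},
  {"dp": [0, 0, 3], "rot": [0, 0, 0]},
  {"dp": [0, 0, 2], "rot": [0, 0, 0]},
  {"dp": [0, 0, 1], "rot": [0, 0, 0]},
  {"dp": [0, 0, 0], "rot": [0, 0, 0]},
  {"dp": [0, 0, 0], "rot": [0, 0, 0]},
])

```text
t: 62.15
position: [500.3, -189.5, 78.4]
ee_rot: [0.702, 0.083, 0.702, -0.083]
wrist_force: [1.4, -2.4, -1.2]
gripper_width: 0.136
```

send_rows([
  {"dp": [0, 0, 0], "rot": [0, 0, 0]},
  {"dp": [0, 0, 0], "rot": [0, 0, 0]},
  {"dp": [0, 0, 0], "rot": [0, 0, 0]},
  {"dp": [0, 0, 0], "rot": [0, 0, 0]},
  {"dp": [0, 0, 0], "rot": [0, 0, 0]},
], grip=50)

```text
t: 62.65
position: [500.3, -189.2, 78.3]
ee_rot: [0.702, 0.083, 0.702, -0.082]
wrist_force: [0.7, 0.2, 0.2]
gripper_width: 0.467
```

send_rows([
  {"dp": [-10, 0, 0], "rot": [0, 0, 0]},
  {"dp": [-25, 0, 0], "rot": [0, 0, 0]},
  {"dp": [-40, 0, 0], "rot": [0, 0, 0]},
  {"dp": [-30, 0, -20], "rot": [0, 0, 0]},
  {"dp": [0, -30, -20], "rot": [0, 0, 0]},
  {"dp": [0, -40, 0], "rot": [0, 0, 0]},
  {"dp": [0, -40, 0], "rot": [0, 0, 0]},
  {"dp": [0, -20, 0], "rot": [0, 0, 0]},
  {"dp": [0, 0, 0], "rot": [0, 0, 0]},
  {"dp": [0, 0, 0], "rot": [0, 0, 0]},
  {"dp": [0, 0, 0], "rot": [0, 0, 0]},
])

```text
t: 63.75
position: [431.8, -304.8, 183.9]
ee_rot: [0.703, 0.082, 0.702, -0.082]
wrist_force: [-0.5, 0.6, -0.5]
gripper_width: 0.498
```

```bash
python3 - <<'E'
from h import *
print(read_state()["position"],read_state()["t"])
g=get_image("side");crop(g["frame"],280,130,440,270,"s10.png",4.2);g=get_image("scene");cv2.imwrite("pics/s11f.png",g["frame"][:,:,::-1]);crop(g["frame"],200,200,360,330,"s11.png",4.5)
E
```

```text
[ 431.84485888 -304.83976132  183.88645388] 63.75
```

View pics/s10.png

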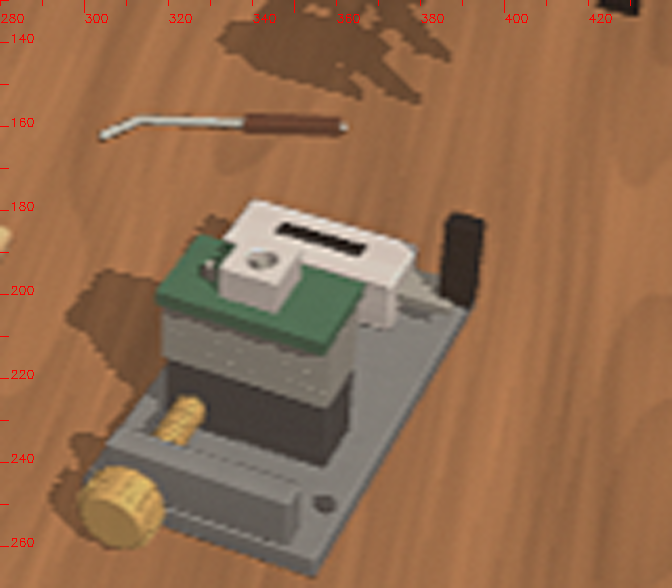

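View pics/s11.png

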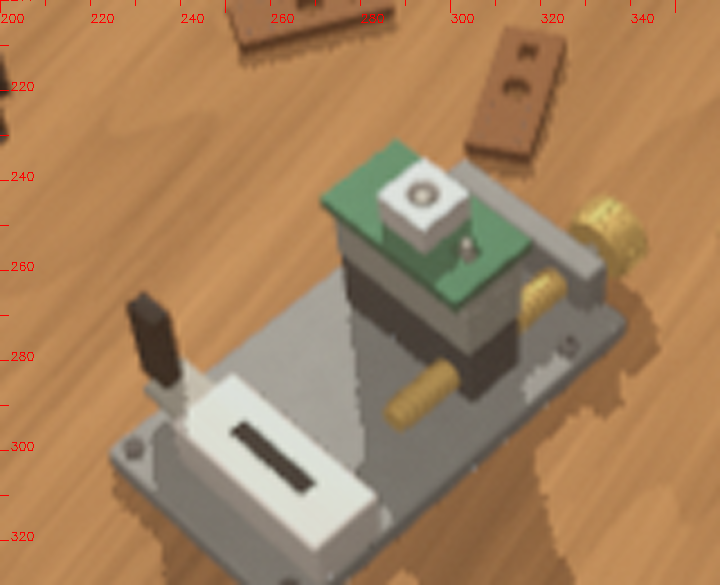

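View pics/s11f.png

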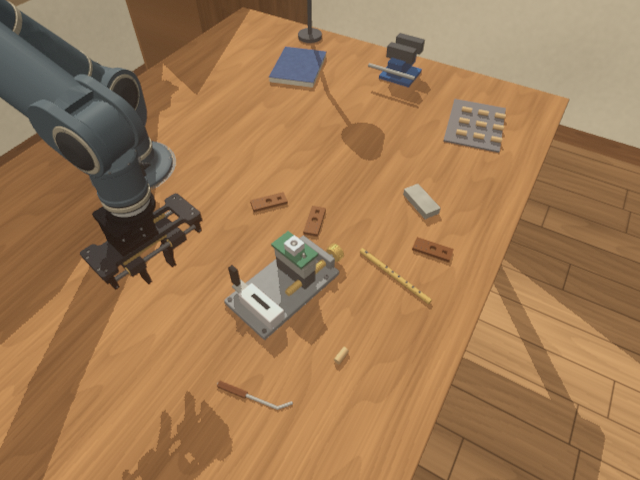

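```bash
python3 -c "
from plant import *
print(hand_in())"
```

```text
the job is handed in; nothing more can be done
None
```

The job is done and handed in at about 64 s of the 208 s allowed; no verdict was reported.

- **Stack:** all four steel index plates are on the shaft and pin. Each came to rest about 10 mm above the one before, with contact of about 2–6 N. The green cover sits on top, boss up; it touched down with the tool at z 124.2 mm, against 124.1 expected. The last pictures show the stack flush with no gaps. No steel plate is left on the bench, and I left the brown lookalikes alone.
- **Gauge:** I drew the tab to 35.0 mm by the arm's reading, and the side camera showed the red band about half out. I held it there for about 2.6 s at 34.96–35.05 mm. No reading went beyond that, though readings come only at the end of each move. I then led it back to about 1 mm from home and let go, and the last pictures show the tab where it started.
- **Other checks:** the whistle tube, fipple plug, honing stone and scribe look unmoved in the last scene picture. I saw no part knocked aside during the run. No check failed. The two fixed cameras disagreed by about 2–5 mm, so I positioned from the wrist camera instead.

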